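# Make up the touch-up kit and the set-up kit

### The job

Make up the two loan kits for the next screen-printing class. The touch-up tray (the one with the round well) gets the squat ink jar, upright in the well, and the fine round brush in the notches beside it; the set-up tray gets the flat brush, the spring clamp and the marker, each lying level and fully down in the rest cut for it, its middle at the middle of the tray.

Things in the scene. Friction and masses are not known exactly. Their poses are not given: they have to be found in the camera images.
- squat_jar_mid (a point): the squat screw-lid ink jar, 68 mm across the lid, 66 mm across the body, 63 mm tall: the shortest jar on the table, with a dark red lid (the others are 85 mm or taller). Point: its centre, 31.5 mm above its underside; z along the jar. It stands on the table.
- fine_brush_mid (a point): the fine round paint brush, 197 mm long, 12 mm thick all along, no broader at the bristles; wooden handle. Lies on the table. Point: its centre, 6 mm above the table; y runs along it, -y the bristle end, +y the handle end. Weight about 30 g.
- flat_brush_mid (a point): the flat paint brush, 197 mm long, dark green handle 12 mm thick, flat head (ferrule and bristles) 26 mm broad and 12 mm thick over the last 57 mm (y = -98 to -41 mm). Lies on the table. Point: middle of its length, on the handle, 6 mm above the table; y runs along it, -y the bristle end, +y the handle end. Weight about 30 g.
- marker_mid (a point): felt marker lying on its side, black, 136 mm long, 16 mm wide and high; it does not roll. Point: its centre, 8 mm above the table; y runs along it.
- spring_clamp_mid (a point): black spring clamp lying on its side, 111 mm long, rigid here (the spring is too stiff to open), handles together 40 mm wide at one end (+y), jaws at the other (-y); 31 mm wide at its middle (y = 0), tapering towards the jaws; arms 18 mm high, pivot pin 24 mm high. Point: middle of its length, 9 mm above the table; y runs along it.
- touchup_tray: Fixed ply tray 160 (x) by 116 mm (y) with ONE ROUND WELL; origin under its centre, z up. Jar well: centre x=-25, y=0, 76 wide, floor 8 and rim 17 mm above the table. Fine-brush rest along y at x=+55, middle y=0, either way round: boards at y=+-52 (12 thick, 30 high for x>+34, else 14) with notches 18 wide, bottoms 16 mm above the table. Floor 8 mm, side lips 12 mm high.
- setup_tray: Fixed ply tray, same size and axes, NO WELL. Three rests along y, middle y=0, 16 mm above the table. x=+57: flat brush, bristles to -y (notch 34 wide at y=-52, 18 at +52). x=-48: clamp, either way (52 wide gaps; inner saddles at y=+-30, 8 thick, 24 high, 47 wide). x=+12: marker, either way (notches 22). End boards y=+-52, 12 thick, 30 high; side lips 12 high.
There are look-alikes about, which are no part of the job. There is more than one size of the part that bears marker_mid; the job needs the smaller.

How it is judged:
By the outcome, as a careful person would: the job done as asked, in the order asked, and still so for the second after the job is handed in, with the robot touching nothing.
It also fails if it takes over 120 s, if anything falls off the work surface, if the arm or the gripper's body presses on something with over 40 N, if the wrist force passes 120 N, or if a joint passes its speed limit or range.

### The arm

A 6-joint arm with a two-finger parallel gripper is mounted at the origin on the work surface; the furniture and walls round the work are solid. World frame = base frame: x ahead of the robot, y to its left, z up, the work surface at z = 0. Lengths are in m, angles in degrees, forces in N, time in s.
With the tool pointing down it reaches from about 0.25 to 0.725 m from the base axis. Payload 9.7 kg.
Tool frame: the origin (TCP) lies at the very end of the fingers, on their centre line; the grasp point (between the pads) lies 19 mm behind it; z points along the fingers, y is the direction in which the jaws open and shut (so a half turn about z gives the same grasp; the last joint's range is limited). The gripper opens to 85 mm and grips with 20 to 120 N. Pads are 22 mm wide; open, the fingers measure 114 mm over their backs; the gripper's body (76 mm by 85 mm) begins 54 mm behind the grasp point. The pads swing forward as they close: fully open they stand 13 mm farther back than shut.
Start: joints at [-69.5, 4.979, 10.078, 95.1, 0, 90], TCP at [0.193, -0.515, 0.231] pointing down, gripper open.
Joint ranges: [-179.16, 179.16], [-48.56, 103.87], [-65.8, 70.77], [-126.05, 130.52], [-82.76, 87.17], [-180, 180]. Speed limits (degrees/s): [127.2, 127.2, 147.25, 180, 180, 180].

### API

Orientations are given as [roll, pitch, yaw] about the fixed x, y, z axes, in that order (R = Rz(yaw) Ry(pitch) Rx(roll)).
In Python, from workcell import bot gives the robot as it stands.
- The arm moves only by the shell command python3 -m pendant 'ROWS' [FORCE]. ROWS is JSON, a list that holds one entry, the list of rows, each a list of 7 numbers: the shift along the tool's x, y, z in cm, then the turn, a rotation vector about the tool's x, y, z in rad, then the opening in per cent of the stroke, from 0 (shut) to 100 (fully open). In form: [[[dx, dy, dz, ax, ay, az, gripper], ...]]. A call has 1 to 5 rows; each row shifts and turns the pose as measured when the row begins, along the tool's axes as they then stand; what a row does not reach is not made up. A row lasts 1/12 s, in which the tool goes at most 41.7 mm and 7.16 degrees, less where a joint would pass 70% of its speed; a pose out of reach is approached as far as the arm can. A call with a gripper value outside its range is refused whole. The fingers move at their own pace and stop on an object; FORCE is the grip in N (left out, the last holds). Time passes only in rows, so rows that do not move let the fingers close. It gives the time, the measured TCP pose, the force and the opening at its end, in the units of the state.
- bot.get_obs(): the state, without advancing time (a new reading comes with each control period).
- bot.camera(name): name is "scene" or "top"; returns the picture (384x512x3 uint8, red, green, blue); there is no depth.
- bot.get_calibration(name): a dict with "intrinsics" (3x3 intrinsics, pixels), "D" ([k1, k2, p1, p2, k3] as OpenCV has them; the pictures are not rectified), "pose" (4x4, takes a point from camera to world coordinates). Camera axes: x right, y down, z forward; pixel columns grow to the right and rows downward; lengths in m; the calibration is good to about 2 mm. A picture is of the moment at which its call begins. get_calibration takes no time and is no camera call.
- bot.job_done(): hands the job in, once; it reports no verdict.
Trained networks look in the newest picture that a camera, given by its name, has taken for a name from the list of things; names that differ only in an ending like _2 or _b are one class to them, and where a whole thing is asked for, a point or a joint stands for the part that bears it (a point fixed in the world has none). Each returns a list of dicts, best first, with "confidence" (0 to 1); they miss things now and then, are a little off and sometimes report something else, mostly with a low value. They report only what shows in the picture. A call takes as long as a camera call. They do not tell look-alikes from the thing itself.
- bot.masks_of(camera, thing): "pixels" (384x512 bool, what is visible of it) and "extent" ([left, top, right, bottom] in pixels, round what is visible of it).
- bot.mark_of(camera, thing): "uv" ([column, row] in pixels: a listed point, or the origin of a listed thing).
The state is a dict: "time": time; "q": joint angles; "qd": joint speeds; "joint_efforts": joint torques, N m; "ee_pos": TCP position; "tcp_rot": TCP orientation; "wrist_force": force on the tool from outside, world axes, zero at the start; "torque": the same for the moment, N m; "opening": finger opening in m.
Only numpy, scipy, OpenCV 4.12 (cv2) and the standard library are available. Lean on these libraries where they do the work, as an engineer would, in place of code of your own. Each camera call takes 0.05 s, during which the arm holds its last target. There are 200 camera calls.

## Working session

There is one attempt and no reset: what is moved stays moved. The work goes in short steps, Python scripts to look and compute and a shell command to move; the robot and the scene stay as the last step left them, time stands still between calls to the robot, and variables do not carry over. Pictures are saved under pics/ and viewed, about 12 in all and at most 16, crops included, and the job is handed in when it is done.

```bash
ls; mkdir -p pics; python3 - <<'E'
from workcell import bot
import cv2,numpy as np
for n in("top","scene"):
    cv2.imwrite(f"pics/{n}0.png",cv2.resize(bot.camera(n)[:,:,::-1],(800,600),interpolation=cv2.INTER_CUBIC))
    c=bot.get_calibration(n);print(n,np.round(c["pose"],3).tolist(),np.round(c["intrinsics"],1).tolist(),c["D"])
    for t in("squat_jar_mid","fine_brush_mid","flat_brush_mid","marker_mid","spring_clamp_mid","touchup_tray","setup_tray"):
        print(t,[(np.round(d["uv"]).tolist(),round(d["confidence"],2)) for d in bot.mark_of(n,t)])
print(bot.get_obs())
E
```

```text
pics
top [[-0.016, -0.998, 0.069, 0.298], [-1.0, 0.016, -0.008, 0.024], [0.007, -0.069, -0.998, 1.017], [0.0, 0.0, 0.0, 1.0]] [[373.9, 0.0, 248.9], [0.0, 373.9, 192.3], [0.0, 0.0, 1.0]] [0.02431361 0.         0.         0.         0.        ]
squat_jar_mid [([233.0, 171.0], 0.68)]
fine_brush_mid [([262.0, 148.0], 0.79)]
flat_brush_mid [([353.0, 145.0], 0.68)]
marker_mid [([145.0, 264.0], 0.97), ([293.0, 133.0], 0.67)]
spring_clamp_mid [([320.0, 135.0], 0.56)]
touchup_tray [([207.0, 122.0], 0.83), ([134.0, 150.0], 0.73)]
setup_tray [([139.0, 150.0], 0.9)]
scene [[-0.629, -0.521, 0.577, -0.227], [-0.777, 0.434, -0.456, 0.521], [-0.013, -0.735, -0.678, 0.767], [0.0, 0.0, 0.0, 1.0]] [[394.6, 0.0, 260.1], [0.0, 394.6, 199.4], [0.0, 0.0, 1.0]] [0.00805742 0.         0.         0.         0.        ]
squat_jar_mid [([248.0, 198.0], 0.78)]
fine_brush_mid [([254.0, 182.0], 0.44)]
flat_brush_mid [([306.0, 150.0], 0.47)]
marker_mid [([228.0, 317.0], 0.65), ([266.0, 168.0], 0.64)]
spring_clamp_mid [([284.0, 159.0], 0.67)]
touchup_tray [([196.0, 193.0], 0.71)]
setup_tray [([153.0, 239.0], 0.96), ([196.0, 193.0], 0.44)]
{'time': 0.8, 'q': array([-6.94981046e+01,  4.97881499e+00,  1.00780348e+01,  9.51016322e+01,
       -1.72353072e-04,  9.00011247e+01]), 'qd': array([ 0.03894392,  0.08741356,  0.06393783, -0.0019997 ,  0.08484728,
        0.09851042]), 'joint_efforts': array([-1.08307144e-03, -5.20050323e+01,  4.64834046e+01,  1.52537181e-03,
       -8.78904279e-05,  8.82728131e-06]), 'ee_pos': array([ 0.1926231 , -0.51514438,  0.23128335]), 'tcp_rot': array([-1.79997588e+02,  1.72400427e-04,  2.05007707e+01]), 'wrist_force': array([-1.0985814 ,  0.14127286,  0.1680645 ]), 'torque': array([ 0.02622187, -0.00819577, -0.02787457]), 'opening': 0.08522715101325631}
```

View pics/top0.png

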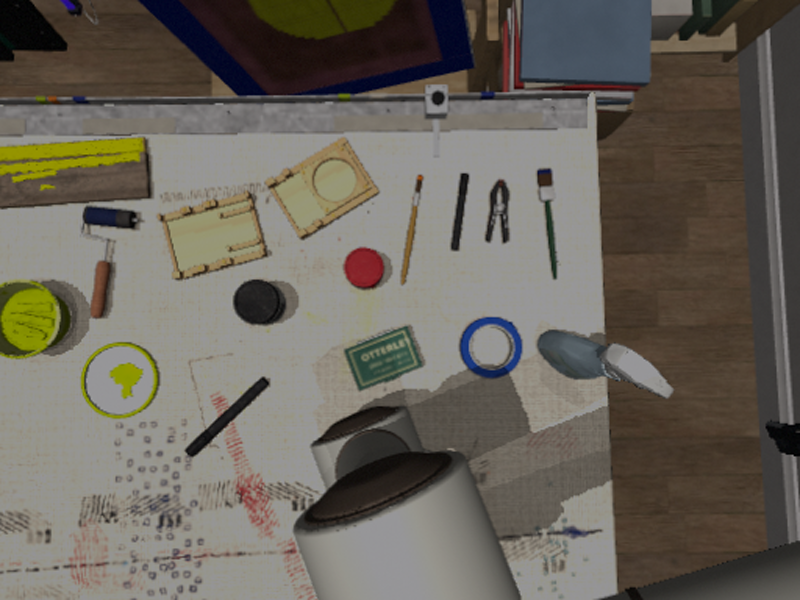

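View pics/scene0.png

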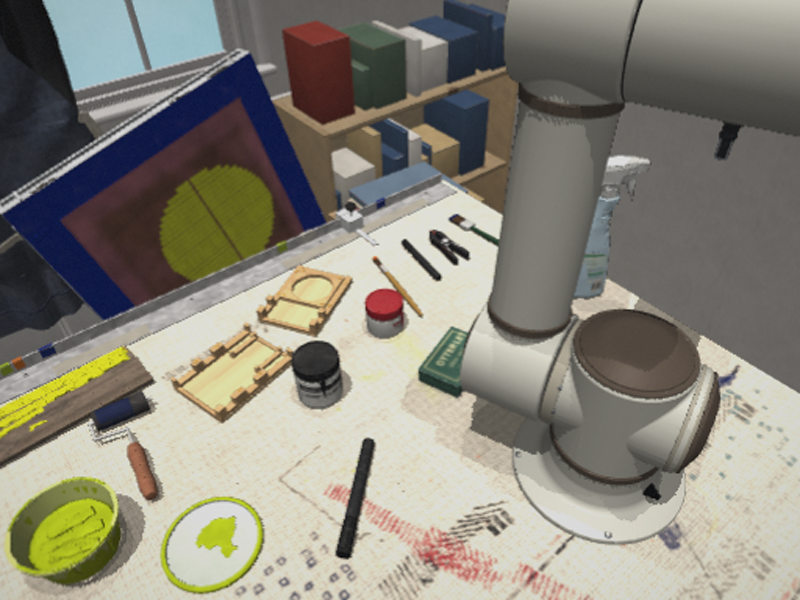

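The top view (in 800x600 pixels) shows:
- Touch-up tray at (322,188)
- Set-up tray at (213,235)
- Red squat jar at (364,268)
- Fine brush at (412,230), small marker at (459,212), clamp at (498,210), flat brush at (548,222)
- Large marker, a look-alike, at (228,417)

The bristles point up, which is +x. Next I'll fit models to the masks.

```bash
cat > h.py <<'E'
from workcell import bot
import cv2,numpy as np
from scipy.optimize import minimize
S=4
def proj(n,P):
    c=bot.get_calibration(n);T=np.linalg.inv(c["pose"])
    return cv2.projectPoints(np.float64(P),cv2.Rodrigues(T[:3,:3])[0],T[:3,3],c["intrinsics"],np.array(c["D"]))[0][:,0]
def ray(n,uv,z):
    c=bot.get_calibration(n);p=cv2.undistortPoints(np.float64([[uv]]),c["intrinsics"],np.array(c["D"]))[0,0]
    d=c["pose"][:3,:3]@[p[0],p[1],1];o=c["pose"][:3,3];return o+d*(z-o[2])/d[2]
def box(x0,x1,y0,y1,z0,z1):return np.array([[x,y,z] for x in(x0,x1) for y in(y0,y1) for z in(z0,z1)])/1e3
a=np.linspace(0,2*np.pi,40)
def cyl(r,z0,z1):return np.array([[r*np.cos(t),r*np.sin(t),z] for t in a for z in(z0,z1)])/1e3
tray=[box(-80,80,-58,58,0,8)]
M={"squat_jar_mid":[cyl(33,0,63),cyl(34,47,63)],
"fine_brush_mid":[box(-6,6,-98.5,98.5,0,12)],
"flat_brush_mid":[box(-6,6,-41,98.5,0,12),box(-13,13,-98.5,-41,0,12)],
"marker_mid":[box(-8,8,-68,68,0,16)],
"spring_clamp_mid":[np.array([[x,y,z] for x,y in((-20,55.5),(20,55.5),(-15.5,0),(15.5,0),(-7,-55.5),(7,-55.5)) for z in(0,18)])/1e3],
"touchup_tray":tray+[box(34,80,s*52-6,s*52+6,0,30) for s in(1,-1)]+[box(-80,34,s*52-6,s*52+6,0,14) for s in(1,-1)],
"setup_tray":tray+[box(-80,80,s*52-6,s*52+6,0,22) for s in(1,-1)]}
def sil(n,m,x,z=0):
    c,s=np.cos(x[2]),np.sin(x[2]);R=np.array([[c,-s,0],[s,c,0],[0,0,1]])
    im=np.zeros((384*S,512*S),np.uint8)
    for P in m:
        q=(proj(n,P@R.T+[x[0],x[1],z])+.5)*S
        cv2.fillConvexPoly(im,cv2.convexHull(np.int32(np.round(q))),1)
    return im
def fit(name,x0,masks,z=0):
    big={n:cv2.resize(k.astype(np.float32),None,fx=S,fy=S,interpolation=cv2.INTER_LINEAR)>.5 for n,k in masks.items()}
    def f(p):
        r=0
        for n,b in big.items():
            s=sil(n,M[name],[p[0],p[1],p[2]*3],z)>0;r+=(s^b).sum()/(s|b).sum()
        return r
    p0=np.array([x0[0],x0[1],x0[2]/3])
    for d in(.012,.004):
        sx=np.vstack([p0]+[p0+d*e for e in np.diag([1,1,1.5])]);o=minimize(f,p0,method="Nelder-Mead",options=dict(initial_simplex=sx,xatol=1e-4,fatol=1e-5));p0=o.x
    return np.r_[p0[:2],np.degrees(p0[2]*3)],o.fun
E
cat > m.py <<'E'
from h import *
g={"squat_jar_mid":(364,268,0),"fine_brush_mid":(412,230,-97),"flat_brush_mid":(548,222,-90),"marker_mid":(459,212,-93),"spring_clamp_mid":(498,210,-90),"touchup_tray":(322,188,120),"setup_tray":(213,235,100)}
import sys
for n in("top","scene"):bot.camera(n)
for t,(u,v,yaw) in g.items():
    if t in("fine_brush_mid","flat_brush_mid","spring_clamp_mid"): yaw+=180
    x0=ray("top",(u/1.5625,v/1.5625),.01);x0[2]=np.radians(yaw);ms={}
    for n in("top","scene"):
        uv=proj(n,[[x0[0],x0[1],.01]])[0]
        L=bot.masks_of(n,t)
        L=sorted(L,key=lambda d:np.hypot(*(np.mean(np.argwhere(d["pixels"]),0)[::-1]-uv)))
        if L: ms[n]=L[0]["pixels"]; print(t,n,L[0]["confidence"].__round__(2),ms[n].sum())
    for k in [{n:ms[n]} for n in ms]+[ms]:
        r,f=fit(t,x0,k);print("  ",list(k),np.round(r[:2]*1e3,1),round(r[2],1),round(f,3))
E
python3 m.py
python3 - <<'E'
from h import *
im=bot.camera("top")
cv2.imwrite("pics/crop1.png",cv2.resize(im[80:185,95:245],None,fx=5.3,fy=5.3,interpolation=cv2.INTER_CUBIC)[:,:,::-1])
E
```

```text
squat_jar_mid top 0.92 567
squat_jar_mid scene 0.96 714
   ['top'] [419.9  59.2] 3.8 0.044
   ['scene'] [418.7  58.5] 2.2 0.069
   ['top', 'scene'] [419.5  58.8] 2.1 0.119
fine_brush_mid top 0.51 174
fine_brush_mid scene 0.65 141
   ['top'] [499.7 -23. ] 79.2 0.483
   ['scene'] [505.8 -27.1] 78.0 0.472
   ['top', 'scene'] [504.9 -25.2] 79.0 0.963
flat_brush_mid top 0.64 404
flat_brush_mid scene 0.43 172
   ['top'] [ 498.1 -266.1] 94.5 0.243
   ['scene'] [ 495.1 -264. ] 91.4 0.503
   ['top', 'scene'] [ 496.6 -265.9] 93.4 0.748
marker_mid top 0.57 526
marker_mid scene 0.63 120
   ['top'] [ 519.6 -108.5] -93.0 1.0
   ['scene'] [ 523.  -109.2] -104.0 0.497
   ['top', 'scene'] [ 523.  -109.2] -104.0 1.497
spring_clamp_mid top 0.71 353
spring_clamp_mid scene 0.8 282
   ['top'] [ 529.9 -175.9] 87.1 0.33
   ['scene'] [ 523.3 -178.3] 82.8 0.144
   ['top', 'scene'] [ 524.7 -177. ] 84.5 0.524
touchup_tray top 0.82 2429
   ['top'] [564.3 131.2] 121.7 0.067
   ['top'] [564.3 131.2] 121.7 0.067
setup_tray top 0.96 2567
setup_tray scene 0.79 2512
   ['top'] [484.8 320.4] 104.6 0.05
   ['scene'] [486.2 320.6] 104.5 0.063
   ['top', 'scene'] [485.7 320.5] 104.4 0.117
```

View pics/crop1.png

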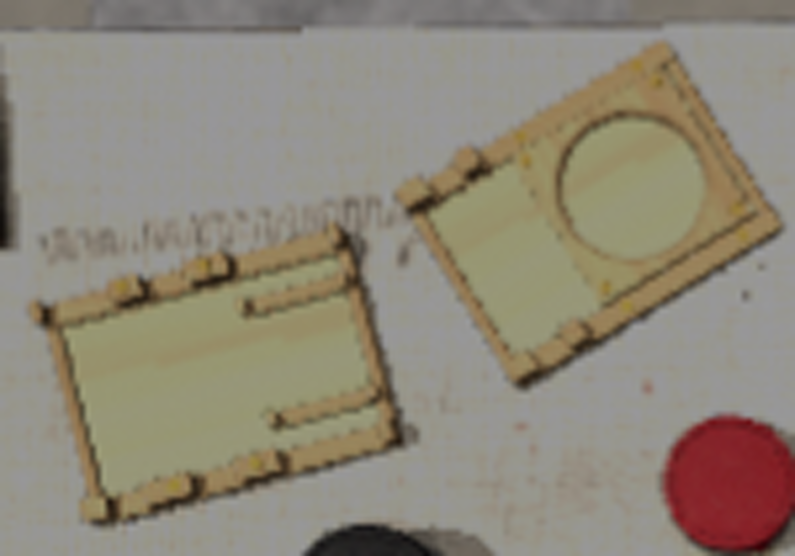

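```bash
cat > s.py <<'E'
from h import *
F={"fine_brush_mid":(504.9,-25.2,79),"flat_brush_mid":(498.1,-266,94),"marker_mid":(523,-109,-99),"spring_clamp_mid":(526,-177,85),"touchup_tray":(564.3,131.2,121.7)}
def shot(n,tag,r0,r1,c0,c1,k,keys):
    im=cv2.resize(bot.camera(n)[r0:r1,c0:c1,::-1],None,fx=k,fy=k,interpolation=cv2.INTER_CUBIC)
    im=cv2.convertScaleAbs(im,alpha=1.5)
    for t in keys:
        x=F[t];s=sil(n,M[t],[x[0]/1e3,x[1]/1e3,np.radians(x[2])])
        for c in cv2.findContours(s,cv2.RETR_EXTERNAL,cv2.CHAIN_APPROX_NONE)[0]:
            cv2.polylines(im,[np.int32(((c/S)-[c0,r0])*k)],True,(0,0,255),1)
    cv2.imwrite(f"pics/{tag}.png",im)
if __name__=="__main__":
    shot("top","ov1",100,190,245,375,6,list(F))
    shot("scene","ov2",125,225,165,325,5,list(F))
    print(ray("top",(214.2,115.3),.017),proj("top",[[.5774,.1099,.017]]))
E
python3 s.py
```

```text
[0.57719793 0.10713477 0.017     ] [[213.17919379 115.24004378]]
```

View pics/ov1.png

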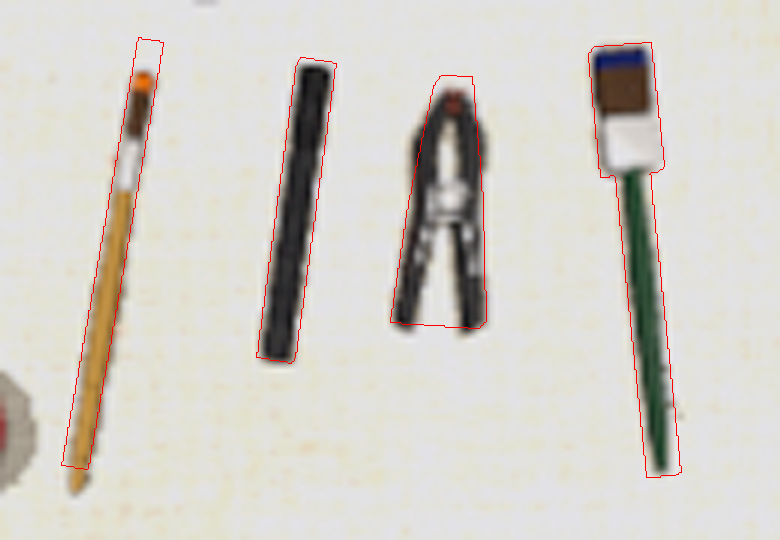

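View pics/ov2.png

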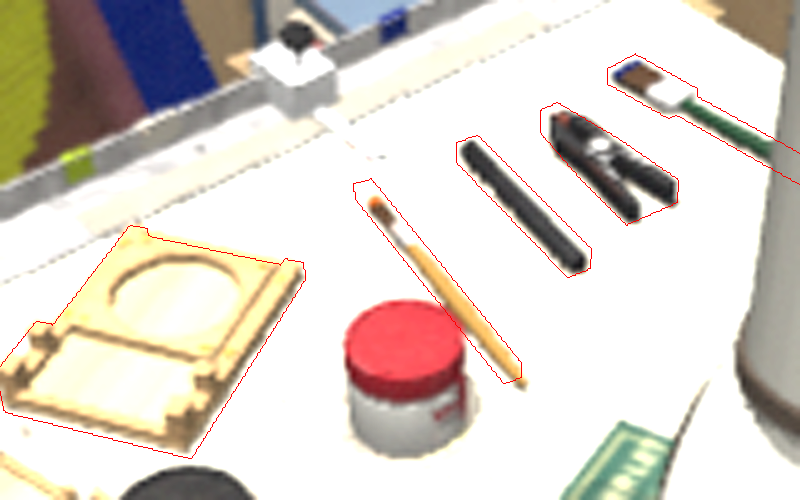

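The fits for the fine brush and clamp are shifted along their length. I'll use the ends read from ov1 instead:
- **Fine brush:** (143,72) to (77,495)
- **Marker:** (316,62) to (277,362)
- **Clamp:** jaw (453,90), handles (436,329)
- **Flat brush:** (620,45) to (661,472)

```bash
python3 - <<'E'
from h import *
P={"fine":((143,72),(77,495),.008),"marker":((316,62),(277,362),.012),"clamp":((453,90),(436,329),.012),"flat":((620,45),(661,472),.008)}
for k,(a,b,z) in P.items():
    A,B=[ray("top",((p[0]+.5)/6-.5+245,(p[1]+.5)/6-.5+100),z)[:2]*1e3 for p in(a,b)]
    d=A-B;print(k,np.round((A+B)/2,1),"len",np.hypot(*d).round(1),"yaw",np.degrees(np.arctan2(d[1],d[0])).round(1))
bot.camera("scene");bot.camera("top")
ms={"top":bot.masks_of("top","touchup_tray")[0]["pixels"]}
uv=proj("scene",[[.564,.131,.01]])[0]
L=bot.masks_of("scene","touchup_tray")+bot.masks_of("scene","setup_tray")
L=[d["pixels"] for d in L if np.hypot(*(np.argwhere(d["pixels"]).mean(0)[::-1]-uv))<15]
if L:
    ms["scene"]=L[0];x0=[.564,.131,np.radians(121.7)]
    for k in({"scene":L[0]},ms):print(fit("touchup_tray",x0,k))
E
```

```text
fine [491.1 -24. ] len 196.6 yaw -9.8
marker [ 521.5 -109. ] len 139.0 yaw -8.7
clamp [ 521.5 -176.1] len 110.1 yaw -5.6
flat [ 498.8 -265.2] len 196.8 yaw 3.5
(array([  0.56900909,   0.12786514, 121.14648932]), np.float64(0.0596752961825362))
(array([  0.56684736,   0.12975426, 121.38207866]), np.float64(0.12671103325092667))
```

```bash
cat > go.py <<'E'
# usage: go.py x y z yaw [x y z yaw ...]  (mm, deg): tool-axis shifts from the present pose, then leg by leg
import sys
from workcell import bot
import numpy as np
from scipy.spatial.transform import Rotation as R
o=bot.get_obs();p=np.array(o["ee_pos"])*1e3;r=R.from_euler("xyz",o["tcp_rot"],degrees=True)
print("t%.1f"%o["time"],p.round(1),np.round(o["tcp_rot"],1),"open%.1f"%(o["opening"]*1e3),"F",np.round(o["wrist_force"],1))
v=list(map(float,sys.argv[1:]))
for i in range(0,len(v),4):
    q=np.array(v[i:i+3]);s=R.from_euler("xyz",[180,0,v[i+3]],degrees=True)
    d=r.inv().apply(q-p)/10;w=(r.inv()*s).as_rotvec()
    n=int(np.ceil(max(np.linalg.norm(d)/4.1,np.linalg.norm(w)/.12)))
    print("shift cm",d.round(2),"rot",w.round(3),"rows",n,"each",(d/max(n,1)).round(2),(w/max(n,1)).round(3));p,r=q,s
E
python3 - <<'E'
from h import *
def tri(ps):
    A=np.zeros((3,3));b=np.zeros(3)
    for n,uv in ps:
        o=bot.get_calibration(n)["pose"][:3,3];d=ray(n,uv,0)-o;d/=np.linalg.norm(d);Q=np.eye(3)-np.outer(d,d);A+=Q;b+=Q@o
    return np.linalg.solve(A,b)
print("nozzle",tri([("top",(427.5,251)),("scene",(414.7,102.4))]),"base", ray("top",(363,222),.1))
E
python3 go.py 450 -430 300 20.5 419.5 58.8 200 20.5
```

```text
nozzle [ 0.22616318 -0.33342369  0.27008611] base [ 0.28348266 -0.26056817  0.1       ]
t2.0 [ 192.6 -515.2  231.3] [180.    0.   20.5] open85.6 F [-0.2  0.4  0.2]
shift cm [27.09  1.04 -6.87] rot [0. 0. 0.] rows 7 each [ 3.87  0.15 -0.98] [0. 0. 0.]
shift cm [ 14.26 -46.85  10.  ] rot [0. 0. 0.] rows 13 each [ 1.1  -3.6   0.77] [0. 0. 0.]
```

```bash
python3 -m pendant '[[[3.9,0.15,-1.5,0,0,0,100],[3.9,0.15,-1.5,0,0,0,100],[3.9,0.15,-1.5,0,0,0,100],[3.9,0.15,-1,0,0,0,100],[3.9,0.15,-1,0,0,0,100]]]' 40
python3 -m pendant '[[[3.9,0.15,-1,0,0,0,100],[3.9,0.15,-0.5,0,0,0,100]]]'; python3 go.py 419.5 58.8 180 20.5
```

```text
time: 2.42
ee_pos: [0.377, -0.4545, 0.2962]
tcp_rot: [-179.8, 0.1, 19.8]
wrist_force: [-0.0, -1.8, 0.4]
opening: 0.0857
time: 2.58
ee_pos: [0.4544, -0.4293, 0.3133]
tcp_rot: [-180.0, 0.0, 19.7]
wrist_force: [1.5, -0.8, -0.2]
opening: 0.0858
t2.6 [ 454.4 -429.3  313.3] [-180.     0.    19.7] open85.8 F [ 1.5 -0.8 -0.2]
shift cm [ 13.2  -47.11  13.35] rot [-0.001  0.001 -0.014] rows 13 each [ 1.02 -3.62  1.03] [-0.     0.    -0.001]
```

```bash
python3 -m pendant '[[[1.1,-3.9,0,0,0,0,100],[1.1,-3.9,0,0,0,0,100],[1.1,-3.9,0,0,0,0,100],[1.1,-3.9,0,0,0,0,100],[1.1,-3.9,0,0,0,0,100]]]'
python3 -m pendant '[[[1.1,-3.9,0.5,0,0,0,100],[1.1,-3.9,1.5,0,0,0,100],[1.1,-3.6,1.5,0,0,0,100],[1.1,-3.6,1.5,0,0,0,100],[1.1,-3.6,1.5,0,0,0,100]]]'; python3 go.py 419.5 58.8 150 20.5
```

```text
time: 3.0
ee_pos: [0.454, -0.2278, 0.2975]
tcp_rot: [-179.0, 0.7, 19.8]
wrist_force: [1.5, -0.7, 0.5]
opening: 0.0856
time: 3.42
ee_pos: [0.4405, -0.0298, 0.2373]
tcp_rot: [-179.1, 0.3, 19.8]
wrist_force: [1.0, 0.2, -0.0]
opening: 0.0853
t3.4 [440.5 -29.8 237.3] [-179.1    0.3   19.8] open85.3 F [ 1.   0.2 -0. ]
shift cm [ 1.08 -8.91  8.86] rot [-0.015  0.006 -0.013] rows 4 each [ 0.27 -2.23  2.22] [-0.004  0.001 -0.003]
```

```bash
python3 -m pendant '[[[0.3,-2.9,2.2,-0.005,0.002,-0.003,100],[0.3,-2.9,2.2,-0.005,0.002,-0.003,100],[0.3,-2.9,2.2,-0.005,0.002,-0.003,100],[0.1,-0.3,1.2,0,0,0,100],[0,0,0,0,0,0,100]]]'; python3 go.py 419.5 58.8 100 20.5
```

```text
time: 3.83
ee_pos: [0.4148, 0.0688, 0.1549]
tcp_rot: [-180.0, -0.1, 20.8]
wrist_force: [-1.0, 0.7, -0.0]
opening: 0.0853
t3.8 [414.8  68.8 154.9] [-1.80e+02 -1.00e-01  2.08e+01] open85.3 F [-1.   0.7 -0. ]
shift cm [0.08 1.11 5.49] rot [-0.    -0.001  0.004] rows 2 each [0.04 0.55 2.75] [-0.    -0.001  0.002]
```

```bash
python3 -m pendant '[[[0.05,0.6,2.7,0,0,0,100],[0.05,0.5,2.7,0,0,0,100],[0,0,0,0,0,0,100],[0,0,0,0,0,0,100]]]'; python3 go.py 419.5 58.8 100 20.5 419.5 58.8 20 20.5
```

```text
time: 4.17
ee_pos: [0.4208, 0.0586, 0.1028]
tcp_rot: [180.0, -0.3, 20.9]
wrist_force: [-0.4, -0.3, 1.5]
opening: 0.0856
t4.2 [420.8  58.6 102.8] [180.   -0.3  20.9] open85.6 F [-0.4 -0.3  1.5]
shift cm [-0.12 -0.06  0.28] rot [ 0.001 -0.005  0.006] rows 1 each [-0.12 -0.06  0.28] [ 0.001 -0.005  0.006]
shift cm [ 0. -0.  8.] rot [0. 0. 0.] rows 2 each [ 0. -0.  4.] [0. 0. 0.]
```

```bash
python3 -m pendant '[[[-0.1,0,2.7,0,-0.005,0.006,100],[0,0,2.7,0,0,0,100],[0,0,2.7,0,0,0,100],[0,0,0.1,0,0,0,100],[0,0,0,0,0,0,100]]]';python3 -m pendant '[[[0,0,0,0,0,0,60],[0,0,0,0,0,0,50],[0,0,0,0,0,0,40],[0,0,0,0,0,0,40],[0,0,0,0,0,0,40]]]' 50;python3 -m pendant '[[[0,0,0,0,0,0,40],[0,0,0,0,0,0,40]]]'; python3 go.py 419.5 58.8 120 20.5  578.5 108.3 120 20.5
```

```text
time: 4.58
ee_pos: [0.4258, 0.0571, 0.0293]
tcp_rot: [179.8, -0.6, 20.2]
wrist_force: [-0.6, 0.9, 1.3]
opening: 0.0851
time: 5.0
ee_pos: [0.4295, 0.0574, 0.0378]
tcp_rot: [179.8, -1.1, 20.2]
wrist_force: [0.0, -0.2, -4.3]
opening: 0.0644
time: 5.17
ee_pos: [0.4298, 0.0574, 0.0384]
tcp_rot: [179.7, -1.1, 20.2]
wrist_force: [-0.0, -0.0, -2.8]
opening: 0.0645
t5.2 [429.8  57.4  38.4] [179.7  -1.1  20.2] open64.5 F [-0.  -0.  -2.8]
shift cm [-0.76 -0.45 -8.17] rot [ 0.005 -0.019 -0.006] rows 3 each [-0.25 -0.15 -2.72] [ 0.002 -0.006 -0.002]
shift cm [16.63  0.93  0.  ] rot [0. 0. 0.] rows 5 each [3.33 0.19 0.  ] [0. 0. 0.]
```

```bash
python3 -m pendant '[[[0,0,0,0,0,0,100],[0,0,0,0,0,0,100],[0,0,0,0,0,0,100],[0,0,0,0,0,0,100],[0,0,0,0,0,0,100]]]';for i in 1 2; do python3 -m pendant '[[[0,0,0,0,0,0,100]]]' |head -2;done; python3 go.py 419.5 58.8 20 20.5
python3 - <<'E'
from h import *
for n in("top","scene"):
    im=bot.camera(n);L=bot.masks_of(n,"squat_jar_mid");print(len(L),L and (L[0]["confidence"],L[0]["extent"],L[0]["pixels"].sum()))
    if L: print(fit("squat_jar_mid",[.4195,.0588,0],{n:L[0]["pixels"]}))
im=bot.camera("scene")
cv2.imwrite("pics/jar1.png",cv2.resize(im[90:260,150:350,::-1],None,fx=3.5,fy=3.5,interpolation=cv2.INTER_CUBIC))
E
```

```text
time: 5.58
ee_pos: [0.4304, 0.0574, 0.0394]
tcp_rot: [179.7, -1.2, 20.2]
wrist_force: [0.3, 0.1, 0.6]
opening: 0.0855
time: 5.67
ee_pos: [0.4304, 0.0574, 0.0394]
time: 5.75
ee_pos: [0.4305, 0.0575, 0.0395]
t5.8 [430.5  57.5  39.5] [179.7  -1.2  20.2] open85.3 F [-0.1  0.5 -0.4]
shift cm [-1.02 -0.51  1.92] rot [ 0.005 -0.021 -0.006] rows 1 each [-1.02 -0.51  1.92] [ 0.005 -0.021 -0.006]
0 []
1 (0.96, [235.6, 183.7, 260.0, 212.8], np.int64(607))
(array([0.42394407, 0.05439028, 1.38058227]), np.float64(0.18390024599202648))
```

View pics/jar1.png

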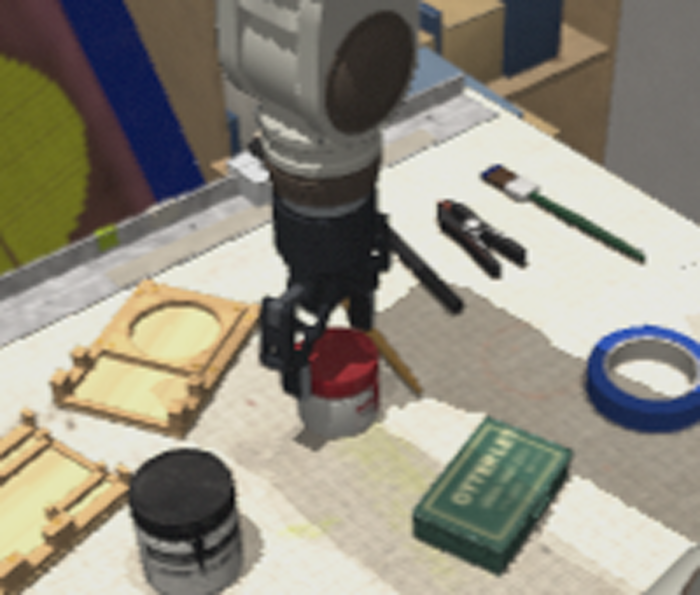

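The view shows jar and gripper overlapping at about (340,375), with the grip too high and about 1 cm off in x. The jar stands upright. I'll correct the pose and grip again.

```bash
python3 -m pendant '[[[-1,0,1,0.005,-0.02,0,100],[0,0,0.9,0,0,0,100]]]';python3 go.py 421.3 54 20 20.5;python3 -m pendant '[[[0,0,0,0,0,0,100]]]'; python3 go.py 421.3 54 20 20.5
```

```text
time: 6.17
ee_pos: [0.4215, 0.0539, 0.0207]
tcp_rot: [180.0, -0.1, 20.2]
wrist_force: [-0.4, -0.6, -0.8]
opening: 0.0854
t6.2 [421.5  53.9  20.7] [ 1.80e+02 -1.00e-01  2.02e+01] open85.4 F [-0.4 -0.6 -0.8]
shift cm [-0.02 -0.02  0.07] rot [ 0.    -0.002 -0.005] rows 1 each [-0.02 -0.02  0.07] [ 0.    -0.002 -0.005]
time: 6.25
ee_pos: [0.4204, 0.0537, 0.0185]
tcp_rot: [-180.0, 0.0, 20.2]
wrist_force: [-0.3, -0.3, -0.5]
opening: 0.0856
t6.2 [420.4  53.7  18.5] [-180.     0.    20.2] open85.6 F [-0.3 -0.3 -0.5]
shift cm [ 0.1   0.   -0.15] rot [-0.     0.001 -0.005] rows 1 each [ 0.1   0.   -0.15] [-0.     0.001 -0.005]
```

```bash
python3 -m pendant '[[[0.1,0,-0.1,0,0,0,60],[0,0,0,0,0,0,60],[0,0,0,0,0,0,60],[0,0,0,0,0,0,60],[0,0,0,0,0,0,60]]]' 60;python3 -m pendant '[[[0,0,-0.5,0,0,0,55],[0,0,-1,0,0,0,55],[0,0,-1,0,0,0,55]]]'; python3 go.py 578.5 108.3 90 20.5
```

```text
time: 6.67
ee_pos: [0.4207, 0.054, 0.0187]
tcp_rot: [-180.0, 0.2, 20.2]
wrist_force: [-0.9, -0.0, -0.1]
opening: 0.0649
time: 6.92
ee_pos: [0.419, 0.0538, 0.043]
tcp_rot: [-179.9, 0.4, 20.2]
wrist_force: [0.6, 0.1, -2.8]
opening: 0.0649
t6.9 [419.   53.8  43. ] [-179.9    0.4   20.2] open64.9 F [ 0.6  0.1 -2.8]
shift cm [16.82  0.37 -4.82] rot [-0.002  0.007 -0.006] rows 5 each [ 3.36  0.07 -0.96] [-0.     0.001 -0.001]
```

```bash
python3 -m pendant '[[[1,0,-2.2,0,0,0,55],[3.7,0.1,-1.5,0,0,0,55],[3.7,0.1,-1,0,0,0,55],[3.7,0.1,0,0,0,0,55],[3,0.1,0,0,0,0,55]]]';python3 go.py 578.5 108.3 90 20.5;python3 -m pendant '[[[0,0,0,0,0,0,55]]]'; python3 go.py 578.5 108.3 60 20.5
```

```text
time: 7.33
ee_pos: [0.5648, 0.1026, 0.0991]
tcp_rot: [-180.0, 0.1, 20.1]
wrist_force: [0.4, -0.5, -2.4]
opening: 0.0649
t7.3 [564.8 102.6  99.1] [-1.80e+02  1.00e-01  2.01e+01] open64.9 F [ 0.4 -0.5 -2.4]
shift cm [ 1.49 -0.06  0.91] rot [-0.001  0.002 -0.007] rows 1 each [ 1.49 -0.06  0.91] [-0.001  0.002 -0.007]
time: 7.42
ee_pos: [0.5691, 0.1042, 0.0992]
tcp_rot: [-180.0, 0.0, 20.1]
wrist_force: [-1.4, 0.1, -2.7]
opening: 0.0649
t7.4 [569.1 104.2  99.2] [-180.     0.    20.1] open64.9 F [-1.4  0.1 -2.7]
shift cm [ 1.03 -0.06  3.92] rot [-0.001  0.    -0.007] rows 1 each [ 1.03 -0.06  3.92] [-0.001  0.    -0.007]
```

```bash
python3 -m pendant '[[[0.7,0,2.0,0,0,-0.005,55],[0.2,0,1.5,0,0,0,55],[0,0,0.3,0,0,0,55],[0,0,0,0,0,0,55]]]';python3 go.py 578.5 108.3 45 20.5
python3 - <<'E'
from h import *
o=bot.get_obs();z=o["ee_pos"][2]-.0187
im=bot.camera("scene");L=bot.masks_of("scene","squat_jar_mid");print([(d["confidence"],d["extent"]) for d in L])
x=o["ee_pos"];s=sil("scene",M["squat_jar_mid"],[x[0],x[1],0],z);ys,xs=np.nonzero(s);print("pred",xs.min()/S,ys.min()/S,xs.max()/S,ys.max()/S)
im=cv2.resize(im[90:220,140:300,::-1],None,fx=4,fy=4,interpolation=cv2.INTER_CUBIC)
for c in cv2.findContours(s,0,1)[0]:cv2.polylines(im,[np.int32((c/S-[140,90])*4)],True,(0,255,0),1)
cv2.imwrite("pics/jar2.png",im)
E
```

```text
time: 7.75
ee_pos: [0.5795, 0.1081, 0.0618]
tcp_rot: [-180.0, -0.0, 20.4]
wrist_force: [-1.3, 0.4, -3.0]
opening: 0.0646
t7.8 [579.5 108.1  61.8] [-180.    -0.    20.4] open64.6 F [-1.3  0.4 -3. ]
shift cm [-0.09 -0.06  1.68] rot [-0.    -0.    -0.001] rows 1 each [-0.09 -0.06  1.68] [-0.    -0.    -0.001]
[(0.56, [188.9, 152.8, 209.9, 180.0])]
pred 184.25 152.0 210.75 184.0
```

View pics/jar2.png

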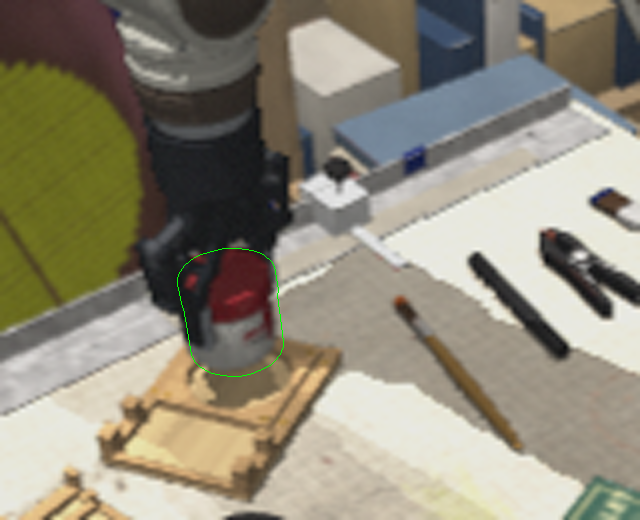

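The view shows the jar at about (232,310), hanging upright just above the well. The predicted outline matches to about 1 px, so I'll lower it.

```bash
python3 -m pendant '[[[-0.05,0,1.2,0,0,0,55],[0,0,0.8,0,0,0,55],[0,0,0.3,0,0,0,55],[0,0,0.1,0,0,0,55]]]';python3 -m pendant '[[[0,0,0.3,0,0,0,55],[0,0,0.3,0,0,0,55],[0,0,0.1,0,0,0,55]]]';python3 go.py 578.5 108.3 27 20.5
```

```text
time: 8.18
ee_pos: [0.5792, 0.1075, 0.0398]
tcp_rot: [180.0, -0.3, 20.4]
wrist_force: [-0.0, -0.1, -2.9]
opening: 0.0648
time: 8.43
ee_pos: [0.579, 0.1074, 0.0323]
tcp_rot: [180.0, -0.3, 20.4]
wrist_force: [0.2, -0.2, -3.0]
opening: 0.0651
t8.4 [579.  107.4  32.3] [180.   -0.3  20.4] open65.1 F [ 0.2 -0.2 -3. ]
shift cm [-0.02 -0.11  0.53] rot [ 0.    -0.006 -0.002] rows 1 each [-0.02 -0.11  0.53] [ 0.    -0.006 -0.002]
```

```bash
python3 -m pendant '[[[0,0,0.3,0,0,0,55],[0,0,0.2,0,0,0,55],[0,0,0.1,0,0,0,55]]]';python3 go.py 578.5 108.3 27 20.5
```

```text
time: 8.68
ee_pos: [0.5796, 0.1076, 0.0267]
tcp_rot: [180.0, -0.4, 20.4]
wrist_force: [-2.5, -0.2, 10.3]
opening: 0.0646
t8.7 [579.6 107.6  26.7] [180.   -0.4  20.4] open64.6 F [-2.5 -0.2 10.3]
shift cm [-0.08 -0.11 -0.03] rot [ 0.001 -0.007 -0.002] rows 1 each [-0.08 -0.11 -0.03] [ 0.001 -0.007 -0.002]
```

```bash
python3 -m pendant '[[[0,0,-0.1,0,0,0,100],[0,0,0,0,0,0,100],[0,0,0,0,0,0,100],[0,0,0,0,0,0,100]]]' 30;python3 -m pendant '[[[0,0,-2,0,0,0,100],[0,0,-4,0,0,0,100],[0,0,-4,0,0,0,100]]]';python3 go.py 491.1 -24 100 -9.8
```

```text
time: 9.02
ee_pos: [0.5808, 0.1078, 0.0293]
tcp_rot: [179.9, -0.6, 20.4]
wrist_force: [-0.1, 0.3, 0.4]
opening: 0.0855
time: 9.27
ee_pos: [0.5754, 0.1067, 0.1227]
tcp_rot: [-179.9, 0.3, 20.4]
wrist_force: [0.9, 0.2, 0.2]
opening: 0.0858
t9.3 [575.4 106.7 122.7] [-179.9    0.3   20.4] open85.8 F [0.9 0.2 0.2]
shift cm [-12.44   9.32   2.32] rot [-0.     0.005  0.527] rows 5 each [-2.49  1.86  0.46] [-0.     0.001  0.105]
```

```bash
python3 -m pendant '[[[-2.5,1.9,0,0,0,0.105,50],[-2.2,2.2,0,0,0,0.105,50],[-1.9,2.5,0.4,0,0,0.105,50],[-1.5,2.7,0.8,0,0,0.105,50],[-1.2,2.8,0.8,0,0,0.1,50]]]';python3 -m pendant '[[[0,0,0,0,0,0,50]]]' >/dev/null;python3 go.py 491.1 -24 60 -9.8
```

```text
time: 9.68
ee_pos: [0.5052, -0.0554, 0.1155]
tcp_rot: [-178.5, -0.9, -7.0]
wrist_force: [0.0, -1.2, 0.4]
opening: 0.0429
t9.8 [502.6 -60.3 114.7] [-178.5   -0.9   -7.6] open42.5 F [ 0.6  0.7 -1.3]
shift cm [-1.7  -3.31  5.53] rot [-0.026 -0.015  0.039] rows 2 each [-0.85 -1.65  2.76] [-0.013 -0.007  0.019]
```

```bash
python3 - <<'E'
from h import *
im=bot.camera("top")
F={"squat_jar_mid":(578.5,108.3,0),"touchup_tray":(565.5,129.6,121.4)}
im=cv2.resize(im[75:190,100:300,::-1],None,fx=4,fy=4,interpolation=cv2.INTER_CUBIC)
for t,x in F.items():
    s=sil("top",M[t],[x[0]/1e3,x[1]/1e3,np.radians(x[2])],.008 if "jar" in t else 0)
    for c in cv2.findContours(s,0,1)[0]:cv2.polylines(im,[np.int32((c/S-[100,75])*4)],True,(0,255,0),1)
cv2.imwrite("pics/t3.png",im)
E
```

```text
(no output)
```

View pics/t3.png

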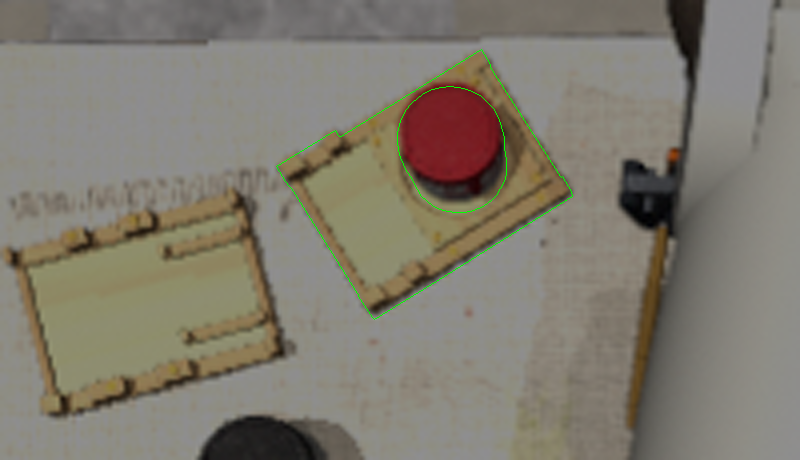

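The jar is seated upright in the well, with its lid centred near (450,134) and inside the predicted outline. The tray overlay matches its edges. Next is the fine brush.

```bash
python3 -m pendant '[[[-0.9,-2,2.2,-0.013,-0.008,0.02,50],[-0.7,-1.3,2,-0.013,-0.007,0.02,50],[0,0,0.5,0,0,0,50],[0,0,0,0,0,0,50]]]' >/dev/null;python3 go.py 491.1 -24 40 -9.8
```

```text
t10.2 [490.4 -54.4  70.3] [-178.6   -0.3   -7.1] open42.5 F [-0.1 -0.1  0.8]
shift cm [-0.32 -2.95  3.1 ] rot [-0.025 -0.005  0.047] rows 2 each [-0.16 -1.47  1.55] [-0.013 -0.002  0.023]
```

```bash
python3 -m pendant '[[[-0.2,-1.5,1,-0.013,-0.003,0.025,50],[-0.2,-1.4,1,-0.012,-0.003,0.025,50],[0,-0.2,0.4,0,0,0,50],[0,0,0,0,0,0,50]]]' >/dev/null;python3 go.py 491.1 -24 40 -9.8
```

```text
t10.5 [488.2 -54.3  47.2] [-178.5   -0.    -7.2] open42.5 F [-0.3  0.1  0.5]
shift cm [-0.09 -3.02  0.8 ] rot [-0.025 -0.     0.046] rows 1 each [-0.09 -3.02  0.8 ] [-0.025 -0.     0.046]
```

```bash
python3 - <<'E'
from workcell import bot
o=bot.get_obs()
for k in("q","qd","joint_efforts","torque","wrist_force"):print(k,o[k].round(2))
E
python3 -m pendant '[[[0,-2,0,0,0,0,50]]]'; python3 -c "
from workcell import bot
o=bot.get_obs();print(o['q'].round(2),o['qd'].round(1))"
```

```text
q [ -7.19  -2.58 -18.01  74.52   1.46 179.96]
qd [ 0.11  0.27  0.33  0.26 -0.13  0.04]
joint_efforts [-3.000e-02 -4.339e+01  4.612e+01 -2.500e-01  9.000e-02  0.000e+00]
torque [-0.03 -0.03  0.07]
wrist_force [-0.28  0.13  0.54]
time: 10.57
ee_pos: [0.4895, -0.0453, 0.0476]
tcp_rot: [-178.1, -0.0, -6.3]
wrist_force: [-0.1, -0.6, -0.3]
opening: 0.0428
[ -6.38  -2.52 -17.92  74.58   1.9  179.96] [11.5  0.9  1.1  0.4  6.8  0. ]
```

Joint 6 is at its limit (180°). I'll use the half-turned grasp instead, at yaw about 170°.

```bash
R='0'; python3 -m pendant '[[[0,0,-3,0.03,0,0,50],[0,0,-3,0,0,-0.12,50],[0,0,-2,0,0,-0.12,50],[0,0,0,0,0,-0.12,50],[0,0,0,0,0,-0.12,50]]]' >/dev/null
for i in 1 2 3 4; do python3 -m pendant '[[[0,0,0,0,0,-0.125,50],[0,0,0,0,0,-0.125,50],[0,0,0,0,0,-0.125,50],[0,0,0,0,0,-0.125,50],[0,0,0,0,0,-0.125,50]]]' >/dev/null;done;python3 go.py 491.1 -24 100 170.2
```

```text
t12.7 [498.1 -32.8 146. ] [175.3   0.3 165.4] open42.8 F [0.6 0.  0.3]
shift cm [0.93 0.3  4.64] rot [ 0.081  0.009 -0.083] rows 2 each [0.46 0.15 2.32] [ 0.04   0.005 -0.042]
```

```bash
python3 -m pendant '[[[0.5,0.15,2,0.04,0.005,-0.04,50],[0.4,0.1,2,0.035,0.005,-0.04,50],[0,0,0.5,0,0,0,50],[0,0,0,0,0,0,50]]]' >/dev/null;python3 go.py 491.1 -24 40 170.2
```

```text
t13.0 [492.9 -23.7 103.3] [179.6   0.3 170.8] open42.4 F [ 0.1 -0.4  0.5]
shift cm [ 0.21 -0.1   6.33] rot [0.006 0.005 0.011] rows 2 each [ 0.1  -0.05  3.16] [0.003 0.003 0.006]
```

```bash
python3 -m pendant '[[[0.1,-0.05,2.5,0.003,0.003,0.005,50],[0.1,-0.05,2.5,0.003,0.003,0.005,50],[0,0,2,0,0,0,50],[0,0,0.8,0,0,0,50],[0,0,0,0,0,0,50]]]' >/dev/null;python3 go.py 491.1 -24 3.5 170.2
```

```text
t13.4 [495.  -23.   28.8] [179.6   0.4 170. ] open42.9 F [-0.5  0.9  0. ]
shift cm [ 0.38 -0.18  2.53] rot [ 0.007  0.007 -0.004] rows 1 each [ 0.38 -0.18  2.53] [ 0.007  0.007 -0.004]
```

```bash
python3 -m pendant '[[[0.2,-0.1,1,0.007,0.007,0,50],[0.2,-0.1,0.8,0,0,0,50],[0.1,0,0.5,0,0,0,50],[0,0,0.1,0,0,0,50]]]' >/dev/null;python3 go.py 491.1 -24 3.5 170.2
```

```text
t13.7 [491.8 -24.5   7.1] [179.9   0.2 169.8] open42.3 F [-0.1  0.   0.3]
shift cm [0.08 0.04 0.36] rot [ 0.002  0.004 -0.006] rows 1 each [0.08 0.04 0.36] [ 0.002  0.004 -0.006]
```

```bash
python3 -m pendant '[[[0.05,0,0.3,0,0,0,40],[0,0,0,0,0,0,20],[0,0,0,0,0,0,20]]]' 30;python3 -m pendant '[[[0,0,0,0,0,0,5],[0,0,0,0,0,0,5],[0,0,0,0,0,0,5],[0,0,0,0,0,0,5],[0,0,0,0,0,0,5]]]';python3 go.py 491.1 -24 3.5 170.2
```

```text
time: 13.98
ee_pos: [0.4918, -0.0244, 0.0046]
tcp_rot: [179.9, 0.3, 169.8]
wrist_force: [-0.0, -1.6, -0.1]
opening: 0.0173
time: 14.4
ee_pos: [0.4924, -0.0244, 0.0056]
tcp_rot: [179.9, 0.4, 169.8]
wrist_force: [-0.3, -0.5, 0.1]
opening: 0.0106
t14.4 [492.4 -24.4   5.6] [179.9   0.4 169.8] open10.6 F [-0.3 -0.5  0.1]
shift cm [0.14 0.01 0.21] rot [ 0.002  0.007 -0.006] rows 1 each [0.14 0.01 0.21] [ 0.002  0.007 -0.006]
```

```bash
python3 -m pendant '[[[0.1,0,0,0,0.005,0,30],[0,0,0.4,0,0,0,30],[0,0,0.1,0,0,0,30]]]'|grep ee;python3 go.py 491.1 -24 2 170.2;python3 -m pendant '[[[0,0,0,0,0,0,5],[0,0,0,0,0,0,5],[0,0,0,0,0,0,5],[0,0,0,0,0,0,5],[0,0,0,0,0,0,5]]]'
```

```text
ee_pos: [0.4917, -0.0242, 0.0007]
t14.7 [491.7 -24.2   0.7] [1.799e+02 1.000e-01 1.698e+02] open25.6 F [-0.6  0.1 -1. ]
shift cm [ 0.06  0.01 -0.13] rot [ 0.002  0.002 -0.006] rows 1 each [ 0.06  0.01 -0.13] [ 0.002  0.002 -0.006]
time: 15.07
ee_pos: [0.4917, -0.0244, 0.0005]
tcp_rot: [179.9, 0.1, 169.8]
wrist_force: [0.1, -0.7, 1.0]
opening: 0.0109
```

```bash
python3 -m pendant '[[[0,0,-1,0,0,0,5],[0,0,-3,0,0,0,5],[0,0,-4,0,0,0,5],[0,0,-3,0,0,0,5],[0,0,-1,0,0,0,5]]]'|grep -v rot; python3 - <<'E'
from h import *
f=lambda p:ray("top",((p[0]+.5)/5.3-.5+95,(p[1]+.5)/5.3-.5+80),.03)[:2]*1e3
a,b=f((441,178)),f((550,352));print((a+b)/2,np.hypot(*(a-b)),np.degrees(np.arctan2(*(a-b)[::-1])))
E
python3 go.py 536.8 176.5 110 211.4
```

```text
time: 15.48
ee_pos: [0.4878, -0.0242, 0.123]
wrist_force: [0.8, 0.4, -0.5]
opening: 0.0104
[535.8329285  176.15532118] 104.62080909666723 31.20648986416605
t15.5 [487.8 -24.2 123. ] [179.9  -0.4 169.8] open10.4 F [ 0.8  0.4 -0.5]
shift cm [-1.29 20.62  1.32] rot [ 0.004 -0.006 -0.725] rows 7 each [-0.18  2.95  0.19] [ 0.001 -0.001 -0.104]
```

```bash
python3 -m pendant '[[[-0.3,2.9,0,0,0,-0.104,5],[-0.6,2.8,0,0,0,-0.104,5],[-0.9,2.7,0,0,0,-0.104,5],[-1.2,2.6,0,0,0,-0.104,5],[-1.5,2.5,0,0,0,-0.104,5]]]'>/dev/null;python3 -m pendant '[[[-1.7,2.2,0,0,0,-0.104,5],[-1.5,1.6,0,0,0,-0.1,5],[0,0,0,0,0,0,5],[0,0,0,0,0,0,5]]]'|grep ee;python3 go.py 536.3 176.4 70 211.3
```

```text
ee_pos: [0.5467, 0.1698, 0.13]
t16.2 [546.7 169.8 130. ] [ 179.9    0.2 -146.9] open11.0 F [ 0.3  0.2 -0.3]
shift cm [0.54 1.11 6.  ] rot [0.002 0.003 0.032] rows 2 each [0.27 0.55 3.  ] [0.001 0.002 0.016]
```

```bash
python3 -m pendant '[[[0.3,0.55,2.5,0,0.002,0.016,5],[0.2,0.5,2.5,0,0,0.016,5],[0,0,0.8,0,0,0,5],[0,0,0,0,0,0,5]]]'|grep ee;python3 go.py 536.3 176.4 45 211.3
python3 - <<'E'
from h import *
o=bot.get_obs();p=o["ee_pos"];im=bot.camera("scene")
x=[p[0],p[1],np.radians(o["tcp_rot"][2])+np.pi/2]
s=sil("scene",M["fine_brush_mid"],x,p[2]-.0005)
im=cv2.resize(im[90:240,100:300,::-1],None,fx=4,fy=4,interpolation=cv2.INTER_CUBIC)
for c in cv2.findContours(s,0,1)[0]:cv2.polylines(im,[np.int32((c/S-[100,90])*4)],True,(0,255,0),1)
cv2.imwrite("pics/b1.png",im)
E
```

```text
ee_pos: [0.5367, 0.1744, 0.0714]
t16.6 [536.7 174.4  71.4] [ 1.799e+02  1.000e-01 -1.491e+02] open10.9 F [ 0.   0.4 -0. ]
shift cm [-0.06  0.19  2.64] rot [ 0.001  0.003 -0.007] rows 1 each [-0.06  0.19  2.64] [ 0.001  0.003 -0.007]
```

View pics/b1.png

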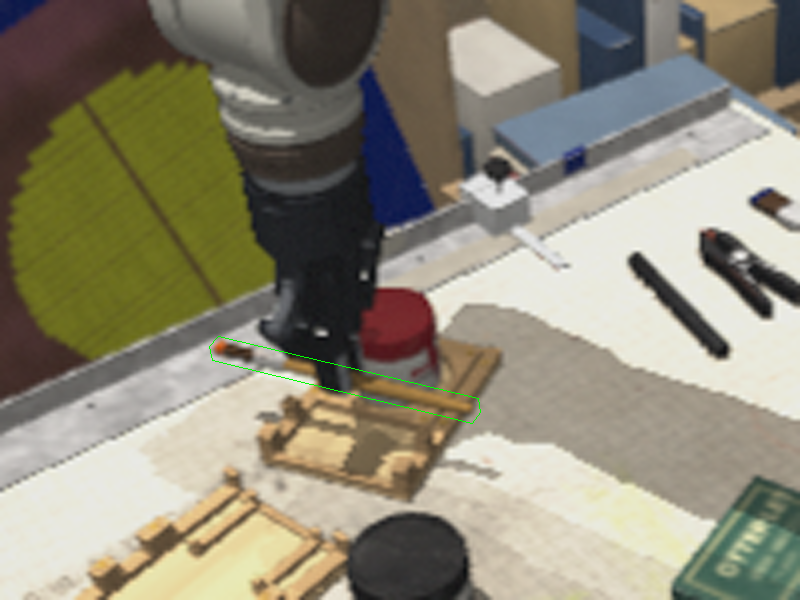

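The brush is held level and matches the predicted outline, from bristles at (220,347) to handle at (475,410). I'll lower it now.

```bash
python3 -m pendant '[[[-0.05,0.2,1.5,0,0,-0.005,5],[0,0,1.2,0,0,0,5],[0,0,0.4,0,0,0,5],[0,0,0.1,0,0,0,5]]]'|grep ee;python3 go.py 536.3 176.4 17 211.3
```

```text
ee_pos: [0.5389, 0.1749, 0.044]
t16.9 [538.9 174.9  44. ] [-180.     0.5 -149. ] open10.7 F [0.2 0.1 0.2]
shift cm [0.17 0.27 2.69] rot [-0.001  0.008 -0.006] rows 1 each [0.17 0.27 2.69] [-0.001  0.008 -0.006]
```

```bash
python3 -m pendant '[[[0.17,0.27,0.6,0,0.008,-0.005,5],[0,0,0.3,0,0,0,5],[0,0,0.1,0,0,0,5]]]'|grep ee;python3 go.py 536.3 176.4 17 211.3
```

```text
ee_pos: [0.537, 0.1761, 0.0351]
t17.2 [537.  176.1  35.1] [-1.799e+02  1.000e-01 -1.488e+02] open11.1 F [-0.4  0.3 -0.2]
shift cm [0.05 0.06 1.81] rot [-0.001  0.002 -0.001] rows 1 each [0.05 0.06 1.81] [-0.001  0.002 -0.001]
```

```bash
python3 -m pendant '[[[0.05,0.06,0.7,0,0,0,5],[0,0,0.5,0,0,0,5],[0,0,0.3,0,0,0,5],[0,0,0,0,0,0,5]]]';python3 go.py 536.3 176.4 17 211.3
```

```text
time: 17.53
ee_pos: [0.5365, 0.1766, 0.0191]
tcp_rot: [-179.9, 0.1, -148.8]
wrist_force: [1.1, -0.5, -0.4]
opening: 0.0108
t17.5 [536.5 176.6  19.1] [-1.799e+02  1.000e-01 -1.488e+02] open10.8 F [ 1.1 -0.5 -0.4]
shift cm [ 0.03 -0.01  0.21] rot [-0.001  0.002 -0.001] rows 1 each [ 0.03 -0.01  0.21] [-0.001  0.002 -0.001]
```

```bash
python3 -m pendant '[[[0,0,0.2,0,0,0,5],[0,0,0.1,0,0,0,5]]]';python3 -m pendant '[[[0,0,0,0,0,0,30],[0,0,0,0,0,0,35],[0,0,0,0,0,0,35],[0,0,-0.5,0,0,0,35]]]';python3 -m pendant '[[[0,0,-3,0,0,0,35],[0,0,-4,0,0,0,35],[0,0,-4,0,0,0,35],[0,0,-1,0,0,0,35]]]'|grep ee; python3 go.py 498.8 -265.2 150 183.5
```

```text
time: 17.7
ee_pos: [0.5366, 0.1767, 0.0163]
tcp_rot: [-179.9, 0.2, -148.8]
wrist_force: [-4.8, -1.4, 9.6]
opening: 0.0112
time: 18.03
ee_pos: [0.5363, 0.1766, 0.0209]
tcp_rot: [-179.9, 0.1, -148.8]
wrist_force: [-0.5, -1.1, -0.1]
opening: 0.0297
ee_pos: [0.5334, 0.1757, 0.1427]
t18.4 [533.4 175.7 142.7] [ 180.    -0.3 -148.8] open29.4 F [ 1.1  0.4 -0.1]
shift cm [ 25.83 -35.9   -0.6 ] rot [-0.001 -0.005  0.484] rows 11 each [ 2.35 -3.26 -0.05] [-0.    -0.     0.044]
```

```bash
python3 -m pendant '[[[2.2,-3.3,0,0,0,0.09,50],[1.9,-3.5,0,0,0,0.09,50],[1.6,-3.6,0,0,0,0.09,50],[1.2,-3.8,0,0,0,0.09,50],[0.8,-3.9,0,0,0,0.09,50]]]'|grep ee;python3 -m pendant '[[[0.6,-4,0,0,0,0.03,50],[0.6,-4,0,0,0,0,50],[0.6,-4,0,0,0,0,50],[0.6,-4,0,0,0,0,50],[0.5,-3,0,0,0,0,50]]]'>/dev/null;python3 go.py 498.8 -265.2 100 183.5
```

```text
ee_pos: [0.5286, -0.0216, 0.1509]
t19.2 [ 509.9 -221.2  153.6] [-179.9    0.8 -177. ] open42.7 F [ 0.  -0.3 -0.1]
shift cm [ 1.42 -4.33  5.35] rot [-0.001  0.013 -0.008] rows 2 each [ 0.71 -2.16  2.68] [-0.001  0.007 -0.004]
```

```bash
python3 -m pendant '[[[0.5,-1.4,2,0,0.007,-0.004,50],[0.5,-1.2,2,0,0,0,50],[0,-0.2,0.8,0,0,0,50],[0,0,0,0,0,0,50]]]'>/dev/null;python3 go.py 498.8 -265.2 100 183.5;python3 -m pendant '[[[0,0,0,0,0,0,50]]]'>/dev/null;python3 go.py 498.8 -265.2 40 183.5
```

```text
t19.5 [ 500.8 -258.9  106.4] [-179.7    0.6 -177.2] open42.9 F [ 0.6  1.1 -0.3]
shift cm [ 0.23 -0.62  0.64] rot [-0.005  0.01  -0.013] rows 1 each [ 0.23 -0.62  0.64] [-0.005  0.01  -0.013]
t19.6 [ 500.6 -258.7  106.6] [-179.8    0.6 -177.2] open43.0 F [0.1 0.6 0.1]
shift cm [ 0.28 -0.62  6.66] rot [-0.004  0.01  -0.013] rows 2 each [ 0.14 -0.31  3.33] [-0.002  0.005 -0.007]
```

```bash
python3 -m pendant '[[[0.15,-0.35,2.5,-0.002,0.005,-0.007,50],[0.1,-0.3,2.5,-0.002,0.005,-0.006,50],[0,0,1.8,0,0,0,50],[0,0,0.5,0,0,0,50],[0,0,0,0,0,0,50]]]'>/dev/null;python3 go.py 498.8 -265.2 1.5 183.5
```

```text
t20.0 [ 503.6 -262.5   38.3] [-179.8    0.4 -176.2] open42.9 F [ 0.1  0.2 -0.2]
shift cm [ 0.52 -0.22  3.68] rot [-0.004  0.007  0.006] rows 1 each [ 0.52 -0.22  3.68] [-0.004  0.007  0.006]
```

```bash
python3 -m pendant '[[[0.3,-0.15,1.5,-0.004,0.007,0.006,50],[0.2,-0.1,1,0,0,0,50],[0,0,0.6,0,0,0,50],[0,0,0.2,0,0,0,50]]]'>/dev/null;python3 go.py 498.8 -265.2 1.5 183.5
```

```text
t20.4 [ 501.2 -265.     7.1] [-179.9    0.3 -176.4] open42.8 F [-0.5 -0.7 -0.1]
shift cm [ 0.25 -0.    0.56] rot [-0.002  0.005  0.002] rows 1 each [ 0.25 -0.    0.56] [-0.002  0.005  0.002]
```

```bash
python3 -m pendant '[[[0.2,0,0.3,0,0.005,0.002,40],[0.1,0,0.2,0,0,0,30],[0,0,0.1,0,0,0,30]]]'|grep ee;python3 go.py 498.8 -265.2 1.5 183.5;python3 -m pendant '[[[0,0,0,0,0,0,10],[0,0,0,0,0,0,5],[0,0,0,0,0,0,5],[0,0,0,0,0,0,5],[0,0,0,0,0,0,5]]]'
```

```text
ee_pos: [0.4981, -0.2653, 0.0009]
t20.6 [ 498.1 -265.3    0.9] [-179.9   -0.  -176.5] open26.1 F [-0.7  0.4 -0.8]
shift cm [-0.07  0.01 -0.06] rot [-0.003 -0.001 -0.001] rows 1 each [-0.07  0.01 -0.06] [-0.003 -0.001 -0.001]
time: 21.03
ee_pos: [0.4985, -0.2657, 0.0018]
tcp_rot: [-179.8, 0.0, -176.6]
wrist_force: [0.0, -0.2, -0.7]
opening: 0.0108
```

```bash
python3 -m pendant '[[[0,0,-1,0,0,0,5],[0,0,-3,0,0,0,5],[0,0,-4,0,0,0,5],[0,0,-4,0,0,0,5],[0,0,-2,0,0,0,5]]]'|grep -v rot; python3 - <<'E'
from h import *
f=lambda p:ray("top",((p[0]+.5)/5.3-.5+95,(p[1]+.5)/5.3-.5+80),.03)[:2]*1e3
for n,p,q,X in(("marker",(170,276),(220,476),12),("flat",(81,299),(135,497),57)):
    a,b=f(p),f(q);print(n,(a+b)/2,np.hypot(*(a-b)),np.degrees(np.arctan2(*(a-b)[::-1])),"fit",485.7+X*np.cos(np.radians(104.4)),320.5+X*np.sin(np.radians(104.4)))
E
python3 go.py 471.5 375.7 140 194.4
```

```text
time: 21.45
ee_pos: [0.4948, -0.2633, 0.1432]
wrist_force: [0.9, 0.4, 0.6]
opening: 0.0109
marker [481.49353073 326.43389999] 104.49828491149806 13.966592136124575 fit 482.71572135402175 332.12299793354356
flat [470.95597079 369.55313492] 103.87263777458875 15.29870807752883 fit 471.52467643160327 375.709240184332
t21.4 [ 494.8 -263.3  143.2] [ 179.8   -0.5 -176.5] open10.9 F [0.9 0.4 0.6]
shift cm [-1.53 63.93  0.48] rot [ 0.004 -0.009 -0.191] rows 16 each [-0.1   4.    0.03] [ 0.    -0.001 -0.012]
```

```bash
cat > w.py <<'E'
from h import *
def posts():
    out=[]
    for s,f in((-1,(40,74)),(1,(48,66))):
        for a,b in((-80,-74),(-22,1),(23,f[0]),(f[1],80)):out.append(box(a,b,s*52-6,s*52+6,16,30))
    return out
def draw(n,im,r0,c0,k,x):
    c,s=np.cos(x[2]),np.sin(x[2]);R=np.array([[c,-s,0],[s,c,0],[0,0,1]])
    for P in posts():
        q=(proj(n,P@R.T+[x[0],x[1],0])+.5-[c0,r0])*k-.5
        top=q[[1,3,7,5]];cv2.polylines(im,[np.int32(np.round(top*8))],True,(0,0,255),1,shift=3)
if __name__=="__main__":
    x=[.4857,.3205,np.radians(104.4)]
    a=bot.camera("top")[110:185,95:185,::-1];a=cv2.resize(a,None,fx=6,fy=6,interpolation=cv2.INTER_CUBIC);a=cv2.convertScaleAbs(a,alpha=1.4);draw("top",a,110,95,6,x)
    b=bot.camera("scene")[200:275,105:195,::-1];b=cv2.resize(b,None,fx=6,fy=6,interpolation=cv2.INTER_CUBIC);draw("scene",b,200,105,6,x)
    b=cv2.resize(b,(int(b.shape[1]*.45),int(b.shape[0]*.45))); 
    im=np.zeros((450,800,3),np.uint8);im[:,:540]=a;im[:b.shape[0],540:540+b.shape[1]]=b;cv2.imwrite("pics/tr.png",im)
E
python3 w.py
```

```text
(no output)
```

View pics/tr.png

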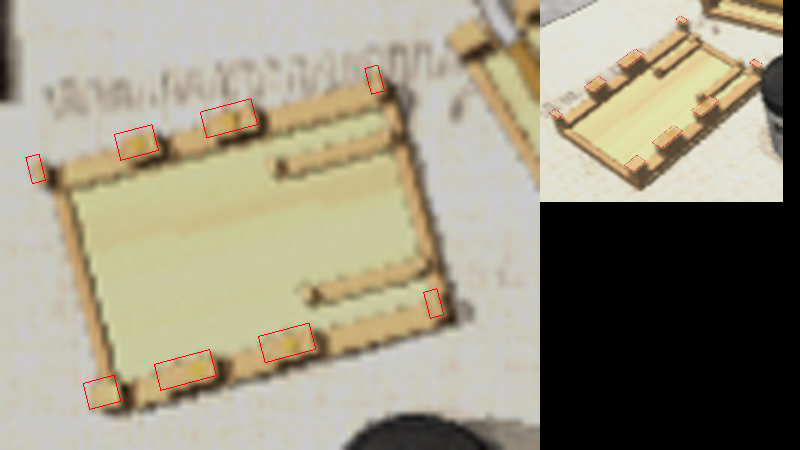

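```bash
python3 - <<'E'
from h import *
from w import posts
M["setup_tray"]=[box(-80,80,-58,58,0,8)]+[box(-80,80,s*52-6,s*52+6,0,16) for s in(1,-1)]+[box(s*78-2,s*78+2,-58,58,0,12) for s in(1,-1)]+posts()
M["touchup_tray"]=[box(-80,80,-58,58,0,8)]
for s in(1,-1):
    M["touchup_tray"]+=[box(-80,34,s*52-6,s*52+6,0,14),box(34,80,s*52-6,s*52+6,0,16),box(34,46,s*52-6,s*52+6,0,30),box(64,80,s*52-6,s*52+6,0,30)]
ms={}
for n in("top","scene"):
    bot.camera(n);L=bot.masks_of(n,"setup_tray");ms[n]=max(L,key=lambda d:d["confidence"])["pixels"]
    print(fit("setup_tray",[.484,.319,np.radians(104.4)],{n:ms[n]}))
print(fit("setup_tray",[.484,.319,np.radians(104.4)],ms))
E
```

```text
(array([  0.48374315,   0.32043528, 104.9019913 ]), np.float64(0.059520257087111214))
(array([  0.48626587,   0.32010513, 104.92873669]), np.float64(0.0576189078097475))Traceback (most recent call last):
  File "<stdin>", line 11, in <module>
  File "h.py", line 38, in fit
    sx=np.vstack([p0]+[p0+d*e for e in np.diag([1,1,1.5])]);o=minimize(f,p0,method="Nelder-Mead",options=dict(initial_simplex=sx,xatol=1e-4,fatol=1e-5));p0=o.x
                                                              ~~~~~~~~^^^^^^^^^^^^^^^^^^^^^^^^^^^^^^^^^^^^^^^^^^^^^^^^^^^^^^^^^^^^^^^^^^^^^^^^^^^^^^^^^^
    res = _minimize_neldermead(fun, x0, args, callback, bounds=bounds,
                               **options)
    fxr = func(xr)
    fx = function(np.copy(x), *(wrapper_args + args))
  File "h.py", line 34, in f
    s=sil(n,M[name],[p[0],p[1],p[2]*3],z)>0;r+=(s^b).sum()/(s|b).sum()
      ~~~^^^^^^^^^^^^^^^^^^^^^^^^^^^^^^^^
  File "h.py", line 26, in sil
    q=(proj(n,P@R.T+[x[0],x[1],z])+.5)*S
       ~~~~^^^^^^^^^^^^^^^^^^^^^^^
  File "h.py", line 6, in proj
    c=bot.get_calibration(n);T=np.linalg.inv(c["pose"])
ValueError: time passes only in moves, steps and waits
```

```bash
python3 -m pendant '[[[-0.1,3.6,0,0,-0.005,-0.012,5],[-0.1,4,0,0,-0.004,-0.012,5],[-0.1,4,0,0,0,-0.012,5],[-0.1,4,0,0,0,-0.012,5],[-0.1,4,0,0,0,-0.012,5]]]'|grep ee;python3 -m pendant '[[[-0.1,4,0,0,0,-0.012,5],[-0.2,4,0,0,0,-0.012,5],[-0.3,4,0,0,0,-0.012,5],[-0.4,4,0,0,0,-0.012,5],[-0.4,4,0,0,0,-0.012,5]]]'|grep ee;python3 go.py 470.1 374.4 120 194.8
```

```text
ee_pos: [0.4782, -0.0661, 0.1292]
ee_pos: [0.4584, 0.1413, 0.1244]
t22.6 [458.4 141.3 124.4] [ 179.3   -1.5 -170.1] open10.9 F [ 1.8  0.5 -0.5]
shift cm [-5.16 22.75  0.56] rot [ 0.013 -0.025 -0.086] rows 6 each [-0.86  3.79  0.09] [ 0.002 -0.004 -0.014]
```

```bash
python3 -m pendant '[[[-0.9,3.9,-0.3,0.002,-0.006,-0.014,5],[-0.9,3.9,-0.3,0.002,-0.006,-0.014,5],[-0.9,3.8,0,0.002,-0.006,-0.014,5],[-0.9,3.8,0,0.002,-0.006,-0.014,5],[-0.9,3.4,0,0.002,0,-0.014,5]]]'|grep ee;python3 -m pendant '[[[0,0.3,0,0,0,0,5],[0,0,0,0,0,0,5]]]'|grep ee;python3 go.py 470.1 374.4 60 194.8
```

```text
ee_pos: [0.4588, 0.3436, 0.1242]
ee_pos: [0.4556, 0.3524, 0.1199]
t23.2 [455.6 352.4 119.9] [-179.9   -0.9 -165.4] open11.2 F [ 1.5 -0.7 -0.2]
shift cm [-2.05  1.77  5.96] rot [-0.002 -0.015 -0.004] rows 2 each [-1.03  0.88  2.98] [-0.001 -0.008 -0.002]
```

```bash
python3 -m pendant '[[[-0.9,0.9,2,0,-0.008,0,5],[-0.9,0.7,2,0,-0.007,-0.004,5],[-0.2,0.2,1,0,0,0,5],[0,0,0,0,0,0,5]]]'|grep ee;python3 go.py 470.1 374.4 55 194.8
```

```text
ee_pos: [0.4688, 0.3725, 0.0646]
t23.5 [468.8 372.5  64.6] [-179.8   -0.3 -165.2] open10.5 F [-0.2 -0.6 -0.1]
shift cm [-0.18  0.15  0.96] rot [-0.004 -0.005  0.   ] rows 1 each [-0.18  0.15  0.96] [-0.004 -0.005  0.   ]
```

```bash
python3 -m pendant '[[[-0.15,0.15,1.2,-0.004,-0.005,0,5],[0,0,1,0,0,0,5],[0,0,0.3,0,0,0,5],[0,0,0,0,0,0,5]]]'|grep ee;python3 go.py 470.1 374.4 17.8 194.8
python3 - <<'E'
from h import *
from w import draw
o=bot.get_obs();p=o["ee_pos"]
x=[p[0],p[1],np.radians(o["tcp_rot"][2])+np.pi/2]
out=[]
for n,r0,r1,c0,c1 in(("top",110,190,80,180),("scene",190,290,95,195)):
    im=bot.camera(n);k=4 if n=="scene" else 4
    im=cv2.convertScaleAbs(cv2.resize(im[r0:r1,c0:c1,::-1],None,fx=4,fy=4,interpolation=cv2.INTER_CUBIC),alpha=1.3)
    s=sil(n,M["flat_brush_mid"],x,p[2]-.0018)
    for c in cv2.findContours(s,0,1)[0]:cv2.polylines(im,[np.int32((c/S-[c0,r0])*4)],True,(0,255,0),1)
    draw(n,im,r0,c0,4,[.4847,.3193,np.radians(104.8)])
    out.append(cv2.copyMakeBorder(im,0,400-im.shape[0],0,0,0))
cv2.imwrite("pics/f1.png",np.hstack(out))
E
```

```text
ee_pos: [0.4693, 0.3701, 0.0388]
t23.8 [469.3 370.1  38.8] [-179.9   -0.2 -165.4] open10.9 F [-0.3 -0.2 -0.2]
shift cm [-0.19  0.4   2.1 ] rot [-0.002 -0.004 -0.004] rows 1 each [-0.19  0.4   2.1 ] [-0.002 -0.004 -0.004]
```

View pics/f1.png

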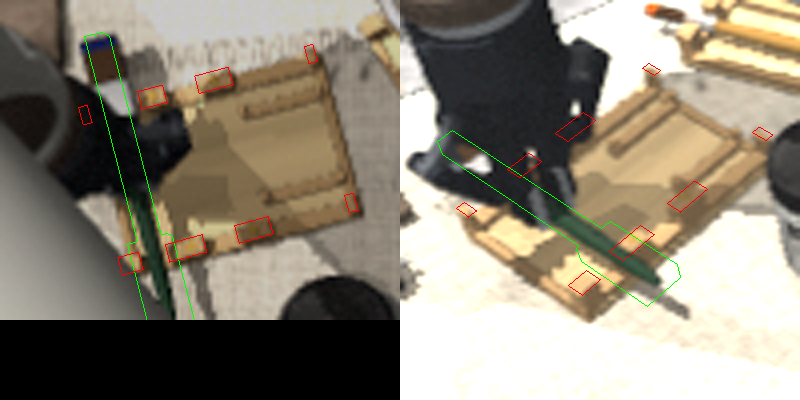

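The red post outlines now match the tray posts, and the brush centreline lies within about 1 px of the prediction (the head is drawn at the wrong end of the overlay only). I'll align and lower.

```bash
python3 -m pendant '[[[-0.18,0.42,0,-0.002,-0.004,-0.004,5],[0,0,0.2,0,0,0,5],[0,0,0,0,0,0,5]]]'|grep ee;python3 go.py 470.1 374.4 17.8 194.8
```

```text
ee_pos: [0.4713, 0.3759, 0.04]
t24.2 [471.3 375.9  40. ] [ 179.9    0.3 -165.2] open10.9 F [-0.7  0.3 -0. ]
shift cm [ 0.17 -0.12  2.22] rot [0.002 0.005 0.   ] rows 1 each [ 0.17 -0.12  2.22] [0.002 0.005 0.   ]
```

```bash
python3 -m pendant '[[[0.12,-0.1,0.6,0.002,0.004,0,5],[0,0,0.3,0,0,0,5],[0,0,0.1,0,0,0,5]]]'|grep -v rot;python3 go.py 470.1 374.4 17.8 194.8
```

```text
time: 24.43
ee_pos: [0.4708, 0.3752, 0.0303]
wrist_force: [-0.1, -0.3, 0.1]
opening: 0.011
t24.4 [470.8 375.2  30.3] [ 1.800e+02  1.000e-01 -1.651e+02] open11.0 F [-0.1 -0.3  0.1]
shift cm [ 0.09 -0.06  1.25] rot [0.001 0.002 0.001] rows 1 each [ 0.09 -0.06  1.25] [0.001 0.002 0.001]
```

```bash
python3 -m pendant '[[[0.08,-0.08,0.5,0,0.002,0,5],[0,0,0.3,0,0,0,5],[0,0,0.1,0,0,0,5]]]'|grep -v rot;python3 go.py 470.1 374.4 17.8 194.8
```

```text
time: 24.68
ee_pos: [0.4699, 0.374, 0.0198]
wrist_force: [-0.0, -0.1, -0.8]
opening: 0.0112
t24.7 [469.9 374.   19.8] [ 180.    -0.  -165.1] open11.2 F [-0.  -0.1 -0.8]
shift cm [-0.03  0.03  0.2 ] rot [ 0.    -0.001  0.001] rows 1 each [-0.03  0.03  0.2 ] [ 0.    -0.001  0.001]
```

Free of contact down to 4 mm of travel below the rim. I'll seat it, release and go for the clamp at (521.5,-176.1), with its jaw direction at yaw -5.6, so tool yaw 174.4.

```bash
python3 -m pendant '[[[0,0,0.2,0,0,0,5],[0,0,0.1,0,0,0,5]]]'|grep -v rot;python3 -m pendant '[[[0,0,0,0,0,0,30],[0,0,0,0,0,0,35],[0,0,0,0,0,0,35],[0,0,-0.5,0,0,0,35]]]'|grep ee;python3 -m pendant '[[[0,0,-3,0,0,0,35],[0,0,-4,0,0,0,35],[0,0,-4,0,0,0,35],[0,0,-1,0,0,0,35]]]'|grep ee; python3 go.py 521.5 -176.1 150 174.4
```

```text
time: 24.85
ee_pos: [0.4698, 0.3739, 0.0167]
wrist_force: [-4.3, -2.7, 10.8]
opening: 0.0112
ee_pos: [0.4695, 0.3737, 0.0211]
ee_pos: [0.4675, 0.3719, 0.1425]
t25.5 [467.5 371.9 142.5] [-179.8   -0.5 -165.1] open29.6 F [0.6 0.7 0.4]
shift cm [  8.84 -54.36  -0.48] rot [-0.005 -0.009  0.357] rows 14 each [ 0.63 -3.88 -0.03] [-0.    -0.001  0.025]
```

```bash
python3 -m pendant '[[[0.6,-3.9,0,0,0,0.04,62],[0.5,-4,0,0,0,0.04,62],[0.3,-4,0,0,0,0.04,62],[0.1,-4,0,0,0,0.04,62],[0,-4,0,0,0,0.04,62]]]'|grep ee;python3 -m pendant '[[[-0.2,-4,0,0,0,0.04,62],[-0.3,-4,0,0,0,0.04,62],[-0.5,-4,0,0,0,0.03,62],[-0.7,-4,0,0,0,0.03,62],[-0.8,-4,0,0,0,0,62]]]'|grep ee;python3 go.py 521.5 -176.1 130 174.4
```

```text
ee_pos: [0.4902, 0.175, 0.1496]
ee_pos: [0.5115, -0.0326, 0.1525]
t26.4 [511.5 -32.6 152.5] [179.8   0.4 175.1] open52.6 F [1.5 1.2 0.4]
shift cm [ -2.2  -14.22   2.23] rot [0.003 0.008 0.013] rows 4 each [-0.55 -3.55  0.56] [0.001 0.002 0.003]
```

```bash
python3 - <<'E'
from h import *
from w import draw
out=[]
for n,r0,r1,c0,c1 in(("top",100,190,85,185),("scene",175,275,95,195)):
    im=cv2.convertScaleAbs(cv2.resize(bot.camera(n)[r0:r1,c0:c1,::-1],None,fx=4,fy=4,interpolation=cv2.INTER_CUBIC),alpha=1.3 if n=="top" else 1)
    draw(n,im,r0,c0,4,[.4847,.3193,np.radians(104.8)])
    out.append(cv2.copyMakeBorder(im,0,400-im.shape[0],0,0,0))
cv2.imwrite("pics/f2.png",np.hstack(out))
E
```

```text
(no output)
```

View pics/f2.png

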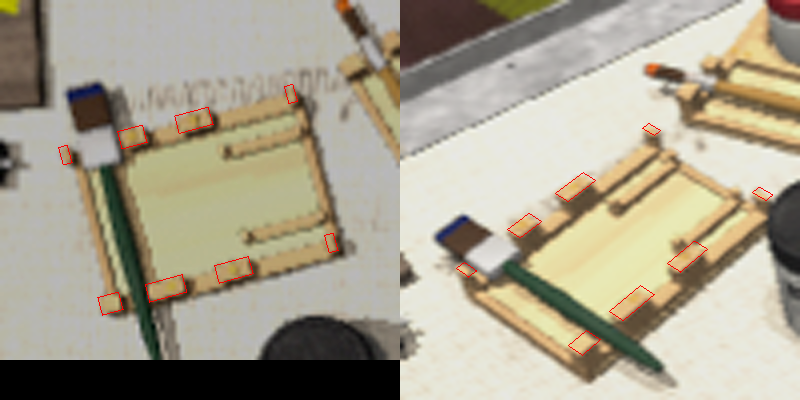

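The flat brush lies in its rest, head at (93,120) and handle through the lower notch at (135,300). Now the clamp.

```bash
python3 -m pendant '[[[-0.6,-3.8,0.5,0,0.002,0.003,62],[-0.6,-3.8,0.5,0,0.002,0.003,62],[-0.5,-3.6,0.5,0,0.002,0.003,62],[-0.2,-2,0.5,0,0,0,62],[0,0,0,0,0,0,62]]]'|grep ee;python3 go.py 521.5 -176.1 100 174.4;python3 -m pendant '[[[0,0,0,0,0,0,62]]]'|grep ee;python3 go.py 521.5 -176.1 70 174.4
```

```text
ee_pos: [0.5195, -0.172, 0.134]
t26.9 [ 519.5 -172.   134. ] [179.9   0.3 174.4] open53.1 F [-0.5  0.6 -0.5]
shift cm [-0.22 -0.4   3.4 ] rot [0.002 0.006 0.   ] rows 1 each [-0.22 -0.4   3.4 ] [0.002 0.006 0.   ]
ee_pos: [0.5194, -0.1726, 0.134]
t26.9 [ 519.4 -172.6  134. ] [179.9   0.3 174.3] open53.0 F [0.4 0.8 0.7]
shift cm [-0.21 -0.34  6.4 ] rot [ 0.002  0.006 -0.002] rows 2 each [-0.1  -0.17  3.2 ] [ 0.001  0.003 -0.001]
```

```bash
python3 -m pendant '[[[-0.1,-0.2,3,0,0.003,0,62],[-0.1,-0.1,3,0,0.003,0,62],[0,0,2,0,0,0,62],[0,0,0.5,0,0,0,62],[0,0,0,0,0,0,62]]]'|grep ee;python3 go.py 521.5 -176.1 4 174.4
```

```text
ee_pos: [0.5238, -0.1716, 0.05]
t27.4 [ 523.8 -171.6   50. ] [179.9   0.3 174.5] open53.0 F [-0.2  0.3  0. ]
shift cm [ 0.21 -0.48  4.6 ] rot [0.002 0.005 0.002] rows 2 each [ 0.11 -0.24  2.3 ] [0.001 0.003 0.001]
```

```bash
python3 -m pendant '[[[0.2,-0.5,0.8,0,0.005,0,62],[0,0,0.8,0,0,0,62],[0,0,0.2,0,0,0,62],[0,0,0,0,0,0,62]]]'|grep ee;python3 go.py 521.5 -176.1 4 174.4
```

```text
ee_pos: [0.5232, -0.1753, 0.0345]
t27.7 [ 523.2 -175.3   34.5] [179.9   0.2 174.7] open52.9 F [-0.3  0.3 -0.2]
shift cm [ 0.17 -0.1   3.05] rot [0.001 0.004 0.005] rows 1 each [ 0.17 -0.1   3.05] [0.001 0.004 0.005]
```

```bash
python3 -m pendant '[[[0.15,-0.1,1.3,0,0.004,0.005,62],[0.1,0,0.8,0,0,0,62],[0,0,0.5,0,0,0,62],[0,0,0.1,0,0,0,62]]]'|grep -v rot;python3 go.py 521.5 -176.1 4 174.4
```

```text
time: 28.03
ee_pos: [0.5214, -0.1765, 0.0066]
wrist_force: [0.1, 0.1, 0.9]
opening: 0.0526
t28.0 [ 521.4 -176.5    6.6] [180.    0.2 174.3] open52.6 F [0.1 0.1 0.9]
shift cm [-0.    0.04  0.26] rot [ 0.001  0.003 -0.001] rows 1 each [-0.    0.04  0.26] [ 0.001  0.003 -0.001]
```

```bash
python3 -m pendant '[[[0,0,0.2,0,0.003,0,50],[0,0,0,0,0,0,30],[0,0,0,0,0,0,25],[0,0,0,0,0,0,25],[0,0,0,0,0,0,25]]]' 40|grep ee; python3 -m pendant '[[[0,0,0,0,0,0,25],[0,0,0,0,0,0,25],[0,0,0,0,0,0,25]]]'; python3 -m pendant '[[[0,0,-1,0,0,0,25],[0,0,-3,0,0,0,25],[0,0,-4,0,0,0,25],[0,0,-4,0,0,0,25],[0,0,-1,0,0,0,25]]]'|grep -v rot;python3 go.py 496.9 272.9 130 194.8
```

```text
ee_pos: [0.5213, -0.1766, 0.0042]
time: 28.7
ee_pos: [0.5215, -0.1767, 0.0044]
tcp_rot: [180.0, -0.0, 174.3]
wrist_force: [-0.5, 0.2, -1.1]
opening: 0.0302
time: 29.12
ee_pos: [0.5183, -0.1756, 0.1372]
wrist_force: [0.2, -1.1, 0.6]
opening: 0.0303
t29.1 [ 518.3 -175.6  137.2] [179.8  -0.5 174.3] open30.3 F [ 0.2 -1.1  0.6]
shift cm [ 6.55 44.42  0.9 ] rot [ 0.004 -0.009 -0.357] rows 11 each [0.6  4.04 0.08] [ 0.    -0.001 -0.032]
```

```bash
python3 -m pendant '[[[0.6,3.9,0,0,-0.003,-0.035,25],[0.4,4,0,0,-0.003,-0.035,25],[0.3,4,0,0,-0.003,-0.035,25],[0.1,4,0,0,0,-0.035,25],[0,4,0,0,0,-0.035,25]]]'|grep ee;python3 -m pendant '[[[-0.2,4,0,0,0,-0.035,25],[-0.3,4,0,0,0,-0.035,25],[-0.5,4,0,0,0,-0.035,25],[-0.6,4,0,0,0,-0.035,25],[-0.8,3.6,0,0,0,-0.03,25]]]'|grep ee;python3 go.py 497 272.9 110 194.8
```

```text
ee_pos: [0.513, 0.023, 0.1468]
ee_pos: [0.5068, 0.2292, 0.1511]
t29.9 [506.8 229.2 151.1] [-179.8    1.1 -165.8] open30.4 F [ 1.  -0.2 -0.7]
shift cm [-0.04  4.49  4.09] rot [-0.004  0.019 -0.01 ] rows 2 each [-0.02  2.25  2.05] [-0.002  0.009 -0.005]
```

```bash
python3 -m pendant '[[[0,1.8,1.5,-0.002,0.009,-0.005,25],[0,1.5,1.5,-0.002,0.009,-0.004,25],[0,0.3,1,0,0,0,25],[0,0,0,0,0,0,25]]]'|grep ee;python3 go.py 497 272.9 110 194.8;python3 -m pendant '[[[0,0,0,0,0,0,25]]]'|grep ee;python3 go.py 497 272.9 60 194.8
```

```text
ee_pos: [0.497, 0.2741, 0.1121]
t30.3 [497.  274.1 112.1] [ 179.9    0.3 -164.6] open30.7 F [-1.  -0.5 -0.3]
shift cm [ 0.03 -0.12  0.21] rot [0.002 0.004 0.01 ] rows 1 each [ 0.03 -0.12  0.21] [0.002 0.004 0.01 ]
ee_pos: [0.4968, 0.2738, 0.1122]
t30.4 [496.8 273.8 112.2] [ 179.9    0.2 -164.6] open30.3 F [-0.6  0.2 -1.3]
shift cm [ 0.03 -0.11  5.22] rot [0.002 0.004 0.011] rows 2 each [ 0.01 -0.05  2.61] [0.001 0.002 0.005]
```

```bash
python3 -m pendant '[[[0,-0.1,2.2,0,0.004,0.01,25],[0,0,1.8,0,0,0,25],[0,0,0.6,0,0,0,25],[0,0,0,0,0,0,25]]]'|grep ee;python3 go.py 497 272.9 45 194.8
python3 - <<'E'
from h import *
from w import draw
o=bot.get_obs();p=o["ee_pos"]
x=[p[0],p[1],np.radians(o["tcp_rot"][2])-np.pi/2]
x[2]+=np.pi   # jaws (-y) along -tool x
out=[]
for n,r0,r1,c0,c1 in(("top",100,190,85,185),("scene",175,275,95,195)):
    im=cv2.convertScaleAbs(cv2.resize(bot.camera(n)[r0:r1,c0:c1,::-1],None,fx=4,fy=4,interpolation=cv2.INTER_CUBIC),alpha=1.3)
    s=sil(n,M["spring_clamp_mid"],x,p[2]-.0044)
    for c in cv2.findContours(s,0,1)[0]:cv2.polylines(im,[np.int32((c/S-[c0,r0])*4)],True,(0,255,0),1)
    draw(n,im,r0,c0,4,[.4847,.3193,np.radians(104.8)])
    out.append(cv2.copyMakeBorder(im,0,400-im.shape[0],0,0,0))
cv2.imwrite("pics/c1.png",np.hstack(out))
E
```

```text
ee_pos: [0.4997, 0.2698, 0.0694]
t30.7 [499.7 269.8  69.4] [ 179.9    0.3 -165.4] open30.5 F [ 0.4 -0.9 -1.2]
shift cm [0.19 0.37 2.44] rot [ 0.002  0.006 -0.004] rows 1 each [0.19 0.37 2.44] [ 0.002  0.006 -0.004]
```

View pics/c1.png

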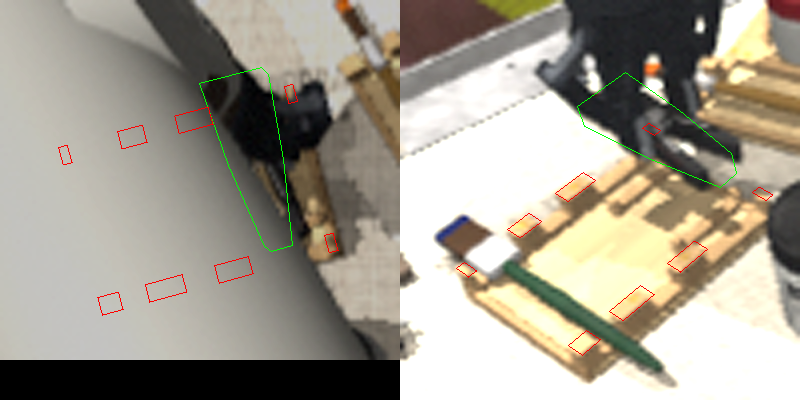

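The clamp is held, with its handles at (700,160) in the scene half. It is consistent with the predicted outline and over the saddles. Lowering.

```bash
python3 -m pendant '[[[0.18,0.36,1,0,0.006,-0.004,25],[0,0,0.6,0,0,0,25],[0,0,0.2,0,0,0,25],[0,0,0,0,0,0,25]]]'|grep ee;python3 go.py 497 272.9 21 194.8
```

```text
ee_pos: [0.4991, 0.2737, 0.0548]
t31.1 [499.1 273.7  54.8] [ 179.8    0.3 -165.2] open30.4 F [-0.8 -0.9 -0.1]
shift cm [ 0.24 -0.04  3.38] rot [ 0.004  0.005 -0.001] rows 1 each [ 0.24 -0.04  3.38] [ 0.004  0.005 -0.001]
```

```bash
python3 -m pendant '[[[0.22,-0.04,1,0.003,0.005,0,25],[0,0,0.7,0,0,0,25],[0,0,0.2,0,0,0,25],[0,0,0,0,0,0,25]]]'|grep -v rot;python3 go.py 497 272.9 21 194.8
```

```text
time: 31.47
ee_pos: [0.4969, 0.273, 0.0339]
wrist_force: [-0.1, 0.0, -0.3]
opening: 0.0303
t31.5 [496.9 273.   33.9] [ 180.     0.  -165.2] open30.3 F [-0.1  0.  -0.3]
shift cm [-0.01 -0.01  1.29] rot [ 0.  0. -0.] rows 1 each [-0.01 -0.01  1.29] [ 0.  0. -0.]
```

```bash
python3 -m pendant '[[[0,0,0.6,0,0,0,25],[0,0,0.4,0,0,0,25],[0,0,0.1,0,0,0,25],[0,0,0,0,0,0,25]]]'|grep -v rot;python3 go.py 497 272.9 20.4 194.8
```

```text
time: 31.8
ee_pos: [0.4967, 0.2729, 0.0214]
wrist_force: [0.0, 0.7, 0.3]
opening: 0.0303
t31.8 [496.7 272.9  21.4] [ 180.    -0.  -165.2] open30.3 F [0.  0.7 0.3]
shift cm [-0.03 -0.01  0.1 ] rot [ 0.    -0.001 -0.   ] rows 1 each [-0.03 -0.01  0.1 ] [ 0.    -0.001 -0.   ]
```

Seat and release with a modest opening, then go for the marker at (521.5,-109), tool yaw 171.3.

```bash
python3 -m pendant '[[[0,0,0.1,0,0,0,25],[0,0,0.05,0,0,0,25]]]'|grep -v rot;python3 -m pendant '[[[0,0,0,0,0,0,50],[0,0,0,0,0,0,52],[0,0,0,0,0,0,52],[0,0,-0.5,0,0,0,52]]]'|grep -v rot;python3 -m pendant '[[[0,0,-3,0,0,0,52],[0,0,-4,0,0,0,52],[0,0,-4,0,0,0,52],[0,0,-1,0,0,0,52]]]'|grep ee; python3 go.py 521.5 -109 150 171.3
```

```text
time: 31.97
ee_pos: [0.4968, 0.2729, 0.0199]
wrist_force: [0.4, -0.0, -0.8]
opening: 0.0302
time: 32.3
ee_pos: [0.4968, 0.2729, 0.025]
wrist_force: [0.4, 0.2, 0.1]
opening: 0.0438
ee_pos: [0.4945, 0.2716, 0.1475]
t32.6 [494.5 271.6 147.5] [-179.9   -0.4 -165.2] open44.4 F [1.3 0.6 0.3]
shift cm [  7.11 -37.49  -0.15] rot [-0.003 -0.006  0.41 ] rows 10 each [ 0.71 -3.75 -0.02] [-0.    -0.001  0.041]
```

```bash
python3 -m pendant '[[[0.6,-3.6,0,0,0,0.042,50],[0.5,-3.8,0,0,0,0.042,50],[0.3,-3.8,0,0,0,0.042,50],[0.2,-3.8,0,0,0,0.042,50],[0,-3.8,0,0,0,0.042,50]]]'>/dev/null;python3 -m pendant '[[[-0.2,-3.8,0,0,0,0.042,50],[-0.3,-3.8,0,0,0,0.042,50],[-0.5,-3.8,0,0,0,0.042,50],[-0.6,-3.8,0,0,0,0.04,50],[-0.7,-3,0,0,0,0.03,50]]]'|grep ee;python3 go.py 521.5 -109 110 171.3
```

```text
ee_pos: [0.531, -0.108, 0.1598]
t33.5 [ 531.  -108.   159.8] [179.7   0.7 171.1] open42.7 F [0.8 0.8 0.8]
shift cm [ 0.98 -0.27  4.97] rot [ 0.005  0.013 -0.003] rows 2 each [ 0.49 -0.13  2.48] [ 0.002  0.006 -0.001]
```

```bash
python3 -m pendant '[[[0,0,1,0,0,0,50],[0.3,0,3,0.005,0.01,0,50],[0.2,0,2.5,0,0,0,50],[0,0,0.5,0,0,0,50],[0,0,0,0,0,0,50]]]'|grep ee;python3 go.py 521.5 -109 50 171.3
```

```text
ee_pos: [0.528, -0.115, 0.0908]
t33.9 [ 528.  -115.    90.8] [-179.9    0.5  170.5] open42.8 F [ 0.1 -0.1 -0.1]
shift cm [0.78 0.49 4.07] rot [-0.002  0.009 -0.014] rows 2 each [0.39 0.25 2.04] [-0.001  0.005 -0.007]
```

```bash
python3 -m pendant '[[[0.4,0.25,2,0,0.005,-0.007,50],[0.35,0.25,1.6,0,0.004,-0.007,50],[0,0,0.6,0,0,0,50],[0,0,0.1,0,0,0,50]]]'|grep ee;python3 go.py 521.5 -109 4 171.3
```

```text
ee_pos: [0.524, -0.1076, 0.052]
t34.2 [ 524.  -107.6   52. ] [-179.9    0.3  171.5] open42.6 F [-0.5 -0.8 -0.1]
shift cm [ 0.26 -0.17  4.8 ] rot [-0.002  0.006  0.003] rows 2 each [ 0.13 -0.08  2.4 ] [-0.001  0.003  0.001]
```

```bash
python3 -m pendant '[[[0.2,-0.15,1.5,-0.002,0.005,0.003,50],[0.1,0,1,0,0,0,50],[0,0,0.4,0,0,0,50],[0,0,0,0,0,0,50]]]'|grep ee;python3 go.py 521.5 -109 4 171.3
```

```text
ee_pos: [0.523, -0.1087, 0.0241]
t34.5 [ 523.  -108.7   24.1] [180.    0.3 171.3] open42.6 F [ 0.  -0.1 -1.1]
shift cm [ 0.15 -0.05  2.  ] rot [0.    0.005 0.   ] rows 1 each [ 0.15 -0.05  2.  ] [0.    0.005 0.   ]
```

```bash
python3 -m pendant '[[[0.15,-0.05,0.8,0,0.005,0,50],[0.05,0,0.6,0,0,0,50],[0,0,0.3,0,0,0,50],[0,0,0.1,0,0,0,50]]]'|grep -v rot;python3 go.py 521.5 -109 4 171.3
```

```text
time: 34.88
ee_pos: [0.5213, -0.1092, 0.005]
wrist_force: [-0.1, -0.4, 0.5]
opening: 0.0429
t34.9 [ 521.3 -109.2    5. ] [1.800e+02 1.000e-01 1.713e+02] open42.9 F [-0.1 -0.4  0.5]
shift cm [-0.02  0.03  0.1 ] rot [ 0.     0.001 -0.   ] rows 1 each [-0.02  0.03  0.1 ] [ 0.     0.001 -0.   ]
```

```bash
python3 -m pendant '[[[0,0,0.05,0,0,0,30],[0,0,0,0,0,0,10],[0,0,0,0,0,0,10],[0,0,0,0,0,0,10],[0,0,0,0,0,0,10]]]' 35|grep ee; python3 -m pendant '[[[0,0,0,0,0,0,10],[0,0,0,0,0,0,10]]]'; python3 -m pendant '[[[0,0,-1,0,0,0,10],[0,0,-3,0,0,0,10],[0,0,-4,0,0,0,10],[0,0,-4,0,0,0,10],[0,0,-1,0,0,0,10]]]'|grep -v rot;python3 go.py 481.6 330.9 130 194.8
```

```text
ee_pos: [0.5216, -0.1094, 0.0049]
time: 35.47
ee_pos: [0.5218, -0.1094, 0.0052]
tcp_rot: [-180.0, 0.1, 171.3]
wrist_force: [-0.1, 0.4, 0.0]
opening: 0.0146
time: 35.88
ee_pos: [0.5182, -0.1086, 0.1383]
wrist_force: [1.7, -0.2, 0.6]
opening: 0.0145
t35.9 [ 518.2 -108.6  138.3] [180.   -0.4 171.3] open14.5 F [ 1.7 -0.2  0.6]
shift cm [10.28 42.88  0.91] rot [ 0.002 -0.006 -0.411] rows 11 each [0.93 3.9  0.08] [ 0.    -0.001 -0.037]
```

```bash
python3 -m pendant '[[[0.9,3.8,0,0,-0.003,-0.04,10],[0.7,3.9,0,0,-0.003,-0.04,10],[0.6,4,0,0,0,-0.04,10],[0.4,4,0,0,0,-0.04,10],[0.2,4,0,0,0,-0.04,10]]]'>/dev/null;python3 -m pendant '[[[0,4,0,0,0,-0.04,10],[-0.2,4,0,0,0,-0.04,10],[-0.3,4,0,0,0,-0.04,10],[-0.5,4,0,0,0,-0.04,10],[-0.6,3.6,0,0,0,-0.03,10]]]'|grep ee;python3 go.py 481.6 330.9 110 194.8
```

```text
ee_pos: [0.4967, 0.2954, 0.152]
t36.7 [496.7 295.4 152. ] [-179.8    1.1 -166.1] open14.2 F [1.5 1.2 0.4]
shift cm [0.7  3.82 4.17] rot [-0.004  0.019 -0.016] rows 2 each [0.35 1.91 2.09] [-0.002  0.009 -0.008]
```

```bash
python3 -m pendant '[[[0.3,1.6,1.5,-0.002,0.009,-0.008,10],[0.3,1,1.5,-0.002,0.009,-0.007,10],[0,0.2,1,0,0,0,10],[0,0,0,0,0,0,10]]]'|grep ee;python3 -m pendant '[[[0,0,0,0,0,0,10]]]'>/dev/null;python3 go.py 481.6 330.9 70 194.8
```

```text
ee_pos: [0.4825, 0.3295, 0.1109]
t37.1 [482.4 328.5 110.5] [ 1.799e+02  1.000e-01 -1.647e+02] open14.3 F [-0.   0.2  0.4]
shift cm [0.02 0.25 4.05] rot [0.001 0.001 0.008] rows 1 each [0.02 0.25 4.05] [0.001 0.001 0.008]
```

```bash
python3 -m pendant '[[[0,0.2,1.8,0,0,0.008,10],[0,0.1,1.5,0,0,0,10],[0,0,0.5,0,0,0,10],[0,0,0,0,0,0,10]]]'|grep ee;python3 go.py 481.6 330.9 45 194.8;python3 -m pendant '[[[0,0,1,0,0,0,10],[0,0,0.5,0,0,0,10],[0,0,0.2,0,0,0,10],[0,0,0,0,0,0,10]]]'|grep ee;python3 go.py 481.6 330.9 37 194.8
```

```text
ee_pos: [0.4842, 0.3267, 0.0742]
t37.5 [484.2 326.7  74.2] [ 179.9    0.2 -165.6] open14.8 F [ 0.  -0.2 -0.8]
shift cm [0.16 0.47 2.92] rot [ 0.001  0.004 -0.007] rows 1 each [0.16 0.47 2.92] [ 0.001  0.004 -0.007]
ee_pos: [0.4861, 0.3248, 0.0586]
t37.8 [486.1 324.8  58.6] [ 179.9    0.4 -165.8] open14.7 F [0.3 0.1 0.3]
shift cm [0.31 0.69 2.16] rot [ 0.002  0.007 -0.011] rows 1 each [0.31 0.69 2.16] [ 0.002  0.007 -0.011]
```

```bash
python3 -m pendant '[[[0.3,0.7,0.5,0.002,0.007,-0.011,10],[0,0,0.7,0,0,0,10],[0,0,0.2,0,0,0,10],[0,0,0,0,0,0,10]]]'|grep ee;python3 go.py 481.6 330.9 37 194.8
python3 - <<'E'
from h import *
from w import draw
o=bot.get_obs();p=o["ee_pos"]
x=[p[0],p[1],np.radians(o["tcp_rot"][2])-np.pi/2]
out=[]
for n,r0,r1,c0,c1 in(("top",100,190,85,185),("scene",175,275,95,195)):
    im=cv2.convertScaleAbs(cv2.resize(bot.camera(n)[r0:r1,c0:c1,::-1],None,fx=4,fy=4,interpolation=cv2.INTER_CUBIC),alpha=1.3)
    s=sil(n,M["marker_mid"],x,p[2]-.0052)
    for c in cv2.findContours(s,0,1)[0]:cv2.polylines(im,[np.int32((c/S-[c0,r0])*4)],True,(0,255,0),1)
    draw(n,im,r0,c0,4,[.4847,.3193,np.radians(104.8)])
    out.append(cv2.copyMakeBorder(im,0,400-im.shape[0],0,0,0))
cv2.imwrite("pics/m1.png",np.hstack(out))
E
```

```text
ee_pos: [0.4814, 0.332, 0.0442]
t38.1 [481.4 332.   44.2] [-1.800e+02  1.000e-01 -1.651e+02] open14.6 F [-0.3  0.3 -0. ]
shift cm [ 0.01 -0.12  0.72] rot [-0.     0.001  0.002] rows 1 each [ 0.01 -0.12  0.72] [-0.     0.001  0.002]
```

View pics/m1.png

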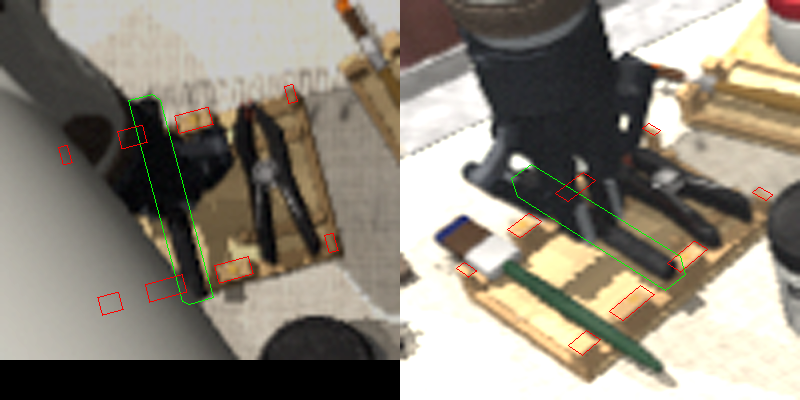

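The marker is held along the predicted outline above its notches, from (145,100) to (198,298). The clamp lies in its rest at (270,180). Lowering the marker.

```bash
python3 -m pendant '[[[0,-0.1,0.5,0,0,0,10],[0,0,0.3,0,0,0,10],[0,0,0.1,0,0,0,10]]]'|grep -v rot;python3 go.py 481.6 330.9 21.2 194.8
```

```text
time: 38.48
ee_pos: [0.4823, 0.3312, 0.0355]
wrist_force: [0.5, 0.6, 0.5]
opening: 0.0145
t38.5 [482.3 331.2  35.5] [ 1.800e+02  1.000e-01 -1.651e+02] open14.5 F [0.5 0.6 0.5]
shift cm [ 0.08 -0.01  1.43] rot [0.    0.003 0.002] rows 1 each [ 0.08 -0.01  1.43] [0.    0.003 0.002]
```

```bash
python3 -m pendant '[[[0.08,0,0.6,0,0.003,0.002,10],[0,0,0.4,0,0,0,10],[0,0,0.1,0,0,0,10]]]'|grep -v rot;python3 go.py 481.6 330.9 21.2 194.8
```

```text
time: 38.73
ee_pos: [0.4815, 0.3308, 0.0234]
wrist_force: [-0.5, -0.3, -0.5]
opening: 0.0145
t38.7 [481.5 330.8  23.4] [ 180.    -0.  -165.2] open14.5 F [-0.5 -0.3 -0.5]
shift cm [-0.01  0.01  0.22] rot [ 0.    -0.001 -0.001] rows 1 each [-0.01  0.01  0.22] [ 0.    -0.001 -0.001]
```

```bash
python3 -m pendant '[[[0,0,0.2,0,0,0,10],[0,0,0.1,0,0,0,10]]]'|grep -v rot;python3 -m pendant '[[[0,0,0,0,0,0,30],[0,0,0,0,0,0,33],[0,0,0,0,0,0,33],[0,0,-0.5,0,0,0,33]]]'|grep -v rot;python3 -m pendant '[[[0,0,-3,0,0,0,33],[0,0,-4,0,0,0,33],[0,0,-4,0,0,0,33],[0,0,-4,0,0,0,33],[0,-1,-3,0,0,0,33]]]'|grep ee; for i in 1 2; do python3 -m pendant '[[[0,-4,0,0,0,0,33],[0,-4,0,0,0,0,33],[0,-4,0,0,0,0,33],[0,-4,0,0,0,0,33],[0,-4,0,0,0,0,33]]]'|grep ee;done;python3 -m pendant '[[[0,-3,0,0,0,0,33],[0,-2,0,0,0,0,33],[0,0,0,0,0,0,33],[0,0,0,0,0,0,33]]]'
python3 - <<'E'
from h import *
from w import draw
out=[]
for n,r0,r1,c0,c1 in(("top",80,180,85,245),("scene",150,270,95,255)):
    im=cv2.convertScaleAbs(cv2.resize(bot.camera(n)[r0:r1,c0:c1,::-1],None,fx=5,fy=5,interpolation=cv2.INTER_CUBIC),alpha=1.3 if n=="top" else .9)
    out.append(im[:300] if 0 else im)
h=300
cv2.imwrite("pics/e1.png",out[0]);cv2.imwrite("pics/e2.png",out[1])
E
```

```text
time: 38.9
ee_pos: [0.4814, 0.3307, 0.0202]
wrist_force: [-4.4, -3.5, 11.3]
opening: 0.0145
time: 39.23
ee_pos: [0.481, 0.3304, 0.0245]
wrist_force: [-0.5, -1.3, 0.0]
opening: 0.0283
ee_pos: [0.4801, 0.3194, 0.2046]
ee_pos: [0.5346, 0.1266, 0.218]
ee_pos: [0.5883, -0.0751, 0.2219]
time: 40.82
ee_pos: [0.6025, -0.1344, 0.2224]
tcp_rot: [-179.8, 0.5, -165.0]
wrist_force: [0.2, 0.4, 0.0]
opening: 0.028
```

View pics/e1.png

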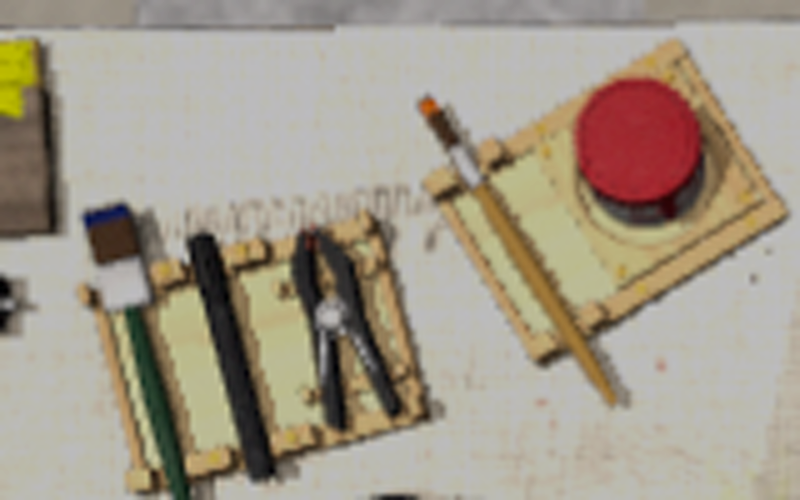

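View pics/e2.png

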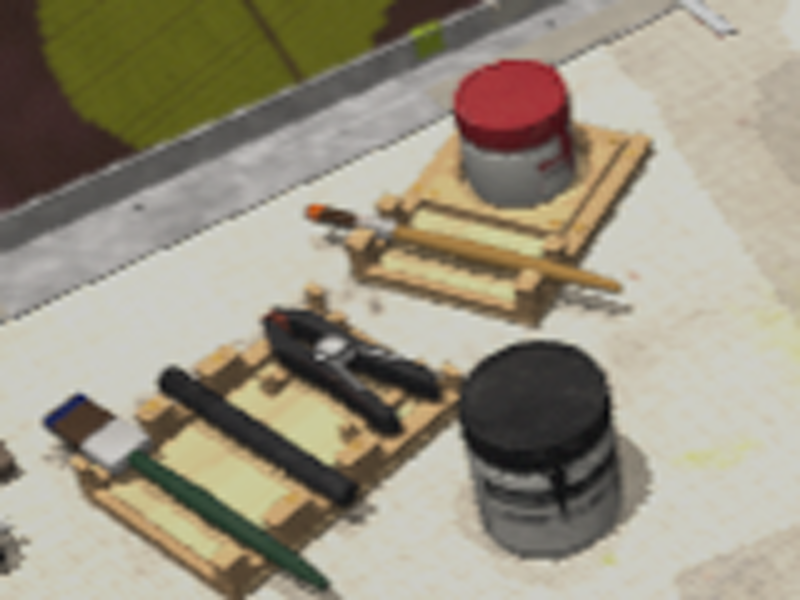

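```bash
python3 - <<'E'
from h import *
f=lambda p,z:ray("top",((p[0]+.5)/5-.5+85,(p[1]+.5)/5-.5+80),z)[:2]*1e3
def tr(c,yaw,P):
    d=P-np.array(c);a=np.radians(yaw);return np.round([d[0]*np.cos(a)+d[1]*np.sin(a),-d[0]*np.sin(a)+d[1]*np.cos(a)],1)
for n,p,q,z,c,y in(("clamp",(310,230),(366,418),.028,(484.7,319.3),104.8),("marker",(202,238),(262,472),.028,(484.7,319.3),104.8),("fine",(428,98),(613,400),.024,(565.5,129.6),121.4)):
    a,b=f(p,z),f(q,z);print(n,"ends in tray",tr(c,y,a),tr(c,y,b),"mid",tr(c,y,(a+b)/2))
ms={}
for n in("top","scene"):
    bot.camera(n);L=bot.masks_of(n,"squat_jar_mid")
    if L: ms[n]=L[0]["pixels"]
for z in(.004,.008,.013,.018):
    r,e=fit("squat_jar_mid",[.58,.108,0],{"scene":ms["scene"]},z);r2,e2=fit("squat_jar_mid",[.58,.108,0],{"top":ms["top"]},z);print(z,np.round(r[:2]*1e3,1),round(e,3),"top",np.round(r2[:2]*1e3,1),round(e2,3))
a,b=proj("top",[[.58,.108,.071]])[0],((640+.5)/5-.5+85,(140+.5)/5-.5+80);print(a,b)
E
```

```text
clamp ends in tray [-47.6 -53.3] [-50.4  52.5] mid [-49.   -0.4]
marker ends in tray [  8.7 -64.5] [ 9.8 65.6] mid [9.2 0.6]
fine ends in tray [ 52.3 -96.7] [54.8 95.7] mid [53.5 -0.5]
0.004 [588.4 105.7] 0.057 top [583.5 110.2] 0.081
0.008 [583.7 107.9] 0.064 top [582.1 109.4] 0.089
0.013 [578.8 110.8] 0.075 top [580.5 109. ] 0.094
0.018 [573.4 113.7] 0.084 top [579.1 108.5] 0.106
[212.04452909 108.46192065] (212.6, 107.6)
```

```bash
python3 -c "
from workcell import bot
print(bot.job_done())"
```

```text
the job is handed in; nothing more can be done
None
```

I made up both kits in the order asked and handed the job in at about 41 s on the robot's clock, with the arm clear of everything.

**Touch-up tray:** the jar stands upright in the well. It met the floor at the expected height, and both cameras place its centre about 4 mm from the well's centre. The fine brush is in its notches, its middle within about 1 mm of the tray's middle along its length.

**Set-up tray:** the flat brush (bristles to -y), the clamp and the smaller marker are all down in their rests. The middles of the clamp and marker measured within 1 mm of the tray's middle.

**Less certain points:**
- **Jar:** my first grip was too high and off-centre. It moved the jar about 5 mm on the table before I gripped it again.
- **Marker:** it measured about 3 mm off its notch centre sideways. I put this down to my estimate of the tray position, because it went in without side contact and bottomed out.
- **Clamp:** it showed no clear contact force as it reached the rest, so I judged its seating from the lowering height and the final pictures.
- **Flat brush:** I did not measure its final middle; I judged it by the seating contact and the picture.

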